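Load tiles on edge, hang the carrier and let it down into the dip tank

TASK

Make the dipping stand ready for the next glaze test: stand every terracotta test tile that lies on the table on its edge in a slot of its own in the steel carrier, swing the carrier's folded bail upright, then hang the carrier by it on the two-pronged hook above the tank. Then lift the ratchet's pawl by its knob and keep it up while the crank turns slowly back and lets the loaded carrier down, until the carrier stands on the bottom of the still empty tank and the hook is slack under the bail; let the pawl drop back onto its wheel. Leave the other things where they are.

Things in the scene. Friction and masses are not known exactly. Their poses are not given: they have to be found in the camera images.
- stand: dipping stand, fixed to the table: grey base plate with an open steel tank, an aluminium column behind it (50 x 56 mm, front at x = +93 mm, top 252 mm up) and a ratchet winch on the column's right side. Origin on the table under the tank's centre; x points from tank to column (away from the robot at yaw 0), y left, z up. The tank is 110 mm in x, 172 mm in y, wall 4 mm, rim 91 mm above the table
- tank_floor (a point): centre of the tank's inner floor, 12 mm above the table; axes as the stand's
- hook_seat (a point): midway between the seats of the two-pronged hook over the tank, at seat level (216 mm up at the start); axes as the stand's. Prongs: 8 mm bars at y = +-36 mm from a cross bar at x = +63 mm forward; seat from x = -8 to +11 mm, behind it the prong rises 7 mm, in front a tip turns up at x = -22 mm, its top 19 mm above the seat. A 6 mm bar in the seats has its axis 3 mm above this point
- hook (a joint): how far the hook has come down, m: 0 at the top (start), 0.098 at its bottom stop; the carrier meets the tank floor at 0.088. Geared to the crank; the pawl holds it. With the pawl lifted it sinks by itself against an oil brake, about 16 to 20 mm/s with the carrier on it, about 5 mm/s empty
- crank (a joint): angle of crank and ratchet wheel, rad: 0 at the start, grows as the hook comes down, 12 mm of hook travel for each rad. The wheel is 62 mm across with 12 teeth, its axis along the stand's y, centre at x = 108, y = -125, z = 118 mm; the 62 mm crank arm turns 36 mm outside the wheel (-y)
- pawl (a joint): angle of the pawl, rad: about 0 with its nose in the teeth, up to 0.2 riding over a tooth tip, clear of the teeth from 0.22 on, stop at 0.45. A weak spring lays it back when it is let go; lifting it at the knob takes about 1 N
- pawl_knob (a point): middle of the black upright knob (15 mm across, 24 mm high) on the free front end of the pawl, by which it is lifted, about 181 mm above the table at the start. The pawl's pin is along the stand's y, 106 mm behind the knob (+x) and 22 mm lower than this point, so the knob rises 106 mm for each rad; the pawl's arm under the knob is 10 mm thick
- carrier: loose steel tile carrier, 74 mm in x, 123 mm in y, 0.34 kg, rim 15 to 18 mm high; origin at the centre of its underside, floor 5 mm thick. Pins 6 mm thick, tops 31 mm up, stand in two rows x = +-18 mm at y = -48, -24, 0, 24, 48 mm and make four slots at y = -36, -12, 12, 36 mm, each 18 mm wide, for tiles standing with their faces square to y; 64 mm in x between the rims
- bail (a joint): swing angle of the carrier's bail, rad: 0 folded (on its stops, 8 degrees above level, towards the carrier's -x side), 1.43 upright, 2.86 folded to the other side. Hinge axis: the carrier's y axis, 34 mm above its underside. It is stiff enough to stay where it is left within about 30 degrees of upright
- bail_grip (a point): middle of the bail's wooden hand grip (12 mm thick, 44 mm long in the carrier's y). Beyond the grip the cross bar is 6 mm steel, straight to 53 mm either side of this point; it lies 85 mm from the hinge axis, so 119 mm above the carrier's underside when upright. The bail's arms are at y = -65 and +65 mm
- banding_wheel: fixed potter's banding wheel (stone-grey turntable) with a dark pot on it: an obstacle, to be left alone; head about 185 mm across, its top 65 mm above the table; origin under its centre
- bench_vise: fixed red bench vise, an obstacle, to be left alone: about 195 mm in x (from 130 mm before to 65 mm behind its origin), 115 mm in y, 108 mm high; origin on the table under its body
- tile_1: a loose square terracotta test tile, 56 x 56 x 12 mm, 0.07 kg, lying flat on the table at the start (absent in some runs); origin at the centre of its plain underside, z through its thickness; x and y along its edges
- tile_2: a loose square terracotta test tile, 56 x 56 x 12 mm, 0.07 kg, lying flat on the table at the start (absent in some runs); origin at the centre of its plain underside, z through its thickness; x and y along its edges
- tile_3: a loose square terracotta test tile, 56 x 56 x 12 mm, 0.07 kg, lying flat on the table at the start (absent in some runs); origin at the centre of its plain underside, z through its thickness; x and y along its edges
- tile_4: a loose square terracotta test tile, 56 x 56 x 12 mm, 0.07 kg, lying flat on the table at the start (absent in some runs); origin at the centre of its plain underside, z through its thickness; x and y along its edges
- rib_wood: bystander lying on the table, to be left alone: wooden rib (shaping tool), 44 x 96 x 8 mm; origin at the centre of its underside
- loop_tool_1: bystander lying on the table, to be left alone: loop tool with a wooden handle, 38 x 191 x 15 mm; origin at the centre of its underside
- brush_1: bystander lying on the table, to be left alone: brush, 30 x 220 x 12 mm; origin at the centre of its underside
- press_mould_1: bystander lying on the table, to be left alone: half of a plaster press mould, 55 x 70 x 32 mm; origin at the centre of its underside
- masking_tape: bystander lying on the table, to be left alone: roll of masking tape, 96 mm across, 25 mm high; origin at the centre of its underside

How it is judged:
By the outcome, as a careful person would: the job done as asked, in the order asked, and still so for the second after the job is handed in, with the robot touching nothing.
Of tile_1, tile_2, tile_3, tile_4 only 2 to 4 are there at a start; the rules pass over those that are not, and their reading is None.
At some moment in a run one of tile_1, tile_2, tile_3, tile_4 may be knocked a few centimetres aside while the robot is not near it.
It also fails if it takes over 210 s, if anything falls off the work surface, if the arm or the gripper's body presses on something with over 40 N, if the wrist force passes 120 N, or if a joint passes its speed limit or range.

ROBOT

A 6-joint arm with a two-finger parallel gripper is mounted at the origin on a cart in front of the work surface, level with it; the furniture and walls round the work are solid. World frame = base frame: x ahead of the robot, y to its left, z up, the work surface at z = 0. Lengths are in m, angles in rad, forces in N, time in s.
With the tool pointing down it reaches from about 0.35 to 0.85 m from the base axis. Payload 8.1 kg.
Tool frame: the origin (TCP) lies between the finger pads; the fingertips stand 17 mm ahead of it and the grasp point (between the pads) lies 2 mm behind it; z points along the fingers, y is the line along which they close (so a half turn about z gives the same grasp; the last joint's range is limited). The gripper opens to 93 mm and grips with 3 to 60 N. Pads are 15 mm wide; open, the fingers measure 128 mm over their backs; the gripper's body (75 mm by 188 mm) begins 65 mm behind the grasp point.
Start: joints at [1.043, 0.13, 1.488, -0, 1.523, -0.085], TCP at [0.257, 0.542, 0.236] pointing down, gripper open.
Joint ranges: [-2.96, 2.96], [-0.89, 2.26], [0.02, 2.5], [-1.34, 4.48], [0, 2.73], [-2.66, 2.66]. Speed limits (rad/s): [2.39, 2.39, 2.79, 3.14, 3.14, 3.14].

INTERFACE

Orientations are given as a 3x3 rotation matrix whose columns are the frame's x, y, z axes.
In Python, from cell import r gives the robot as it stands. The module is installed in compiled form; this text tells all that it offers.
- The arm moves only by the shell command python3 -m inch 'ROWS'. ROWS is JSON, one flat list of numbers, 7 for each row, row after row: the shift along the tool's x, y, z in cm, then the turn, a rotation vector about the tool's x, y, z in degrees, then the closure in counts, from 0 (fully open) to 255 (shut). A call has exactly 5 rows; each row is the pose to reach, as a shift and turn from the pose commanded when the call began, along the tool's axes at that moment; what a row does not reach only later rows make up. A row lasts 1/12 s, in which the tool goes at most 41.7 mm and 7.16 degrees, less where a joint would pass 70% of its speed; a pose out of reach is approached as far as the arm can. A call with a gripper value outside its range is refused whole. The fingers move at their own pace and stop on an object; the grip force is fixed at half the most. Time passes only in rows, so rows that repeat a pose let the fingers close, or fill a call up. It gives the time, the measured TCP pose, the force, the opening and the grip force at its end, in the units of the state.
- r.observe(): the state, without advancing time (a new reading comes with each control period).
- r.capture(name): name is "scene" or "top" or "wrist"; returns (picture, depth): 420x560x3 uint8, blue, green, red; 420x560 float32, m along the optical axis (not along the pixel's ray), 0 where there is no reading.
- r.camera_params(name): a dict with "fx", "fy", "cx", "cy" (pixels), "extrinsics" (4x4, takes a point from world to camera coordinates); the wrist camera has in their place "mount" (4x4, takes a point from camera to tool coordinates, whose origin is the TCP and whose axes are the flange's). Camera axes: x right, y down, z forward; pixel columns grow to the right and rows downward; lengths in m; the calibration is good to about 2 mm. A picture is of the moment at which its call begins: read the wrist's pose just before it. camera_params takes no time and is no camera call.
- r.finish_job(): hands the job in; it is judged then, once.
Trained networks look in the newest picture that a camera, given by its name, has taken for a name from the list of things; names that differ only in an ending like _2 or _b are one class to them, and where a whole thing is asked for, a point or a joint stands for the part that bears it (a point fixed in the world has none). Each returns a list of dicts, best first, with "confidence" (0 to 1); they miss things now and then, are a little off and sometimes report something else, mostly with a low value. They report only what shows in the picture. A call takes as long as a camera call.
- r.boxes_of(camera, query): "centre" ([column, row] in pixels, amid what is visible of it).
- r.regions_of(camera, query): "region" (420x560 bool, what is visible of it) and "centre" ([column, row] in pixels, amid what is visible of it).
- r.place_of(camera, query): "centre" ([column, row] in pixels: a listed point, or the origin of a listed thing).
The state is a dict: "time": time; "joint_positions": joint angles; "qd": joint speeds; "tau": joint torques, N m; "ee_pos": TCP position; "tcp_rot": TCP orientation; "wrist_force": force on the tool from outside, world axes, zero at the start; "ft_torque": the same for the moment, N m; "opening": finger opening in m; "grasp_force": force on a finger pad.
Only numpy, scipy, OpenCV 4.12 (cv2) and the standard library are available. Lean on these libraries where they do the work, as an engineer would, in place of code of your own. Each camera call takes 0.05 s, during which the arm holds its last target. There are 200 camera calls.

## Working session

There is one attempt and no reset: what is moved stays moved. The work goes in short steps, Python scripts to look and compute and a shell command to move; the robot and the scene stay as the last step left them, time stands still between calls to the robot, and variables do not carry over. Pictures are saved under pics/ and viewed, at most 19 in all, crops included, and the job is handed in when it is done.

```bash
mkdir -p pics
cat > h.py <<'E'
import numpy as np, cv2
from cell import r
def pose():
    s=r.observe(); T=np.eye(4); T[:3,:3]=s["tcp_rot"]; T[:3,3]=s["ee_pos"]; return T
def cap(n,save=None):
    W=pose() if n=="wrist" else None
    im,d=r.capture(n); p=r.camera_params(n)
    T=W@np.array(p["mount"]) if n=="wrist" else np.linalg.inv(np.array(p["extrinsics"]))
    if save: cv2.imwrite("pics/"+save,im)
    return im,d,p,T
def pt(c,z,p,T):
    "pixel at optical depth z -> world"
    return (T@np.array([(c[0]-p["cx"])/p["fx"]*z,(c[1]-p["cy"])/p["fy"]*z,z,1]))[:3]
def onz(c,h,p,T):
    "pixel ray meets world height h"
    d=T[:3,:3]@np.array([(c[0]-p["cx"])/p["fx"],(c[1]-p["cy"])/p["fy"],1]); o=T[:3,3]
    return o+d*(h-o[2])/d[2]
def cloud(d,p,T,m=None):
    v,u=np.nonzero((d>0)&(m if m is not None else True)); z=d[v,u]
    P=np.stack([(u-p["cx"])/p["fx"]*z,(v-p["cy"])/p["fy"]*z,z,np.ones_like(z)],1)
    return (P@T.T)[:,:3]
def tool(P):
    "world point -> tool frame, cm"
    T=pose(); return (T[:3,:3].T@(np.array(P)-T[:3,3]))*100
np.set_printoptions(precision=4,suppress=True)
E
cat > a.py <<'E'
from h import *
s=r.observe(); print(s["tcp_rot"],s["ee_pos"],s["opening"])
for n in("top","scene"):
    im,d,p,T=cap(n,n+"0.png"); print(n,T[:3,3],p["fx"])
    for q in("tile_1","carrier"):
        for o in r.regions_of(n,q):
            m=o["region"]; C=cloud(d,p,T,m); 
            if len(C)<5: continue
            print(q,round(o["confidence"],2),np.round(o["centre"]),np.median(C,0),cv2.minAreaRect((C[:,:2]*1000).astype(np.float32)))
    for q in("stand","hook_seat","bail_grip","pawl_knob","carrier"):
        for o in r.place_of(n,q)[:2]:
            c=o["centre"]; z=d[int(min(max(c[1],0),419)),int(min(max(c[0],0),559))]; print(q,round(o["confidence"],2),np.round(c),pt(c,z,p,T))
print(r.observe()["time"])
E
python3 a.py
```

```text
[[-0.9036  0.4285 -0.0009]
 [ 0.4285  0.9036 -0.0016]
 [ 0.0002 -0.0018 -1.    ]] [0.2568 0.5417 0.2346] 0.0930519260929228
top [ 0.4233 -0.1327  1.648 ] 521.1086844860127
tile_1 0.69 [385. 234.] [ 0.4745 -0.4441  0.0124] ((475.7396545410156, -444.18951416015625), (53.23887634277344, 62.38282012939453), 1.4380710124969482)
tile_1 0.64 [292. 229.] [ 0.4994 -0.1508  0.0126] ((497.6859130859375, -150.52163696289062), (58.02181625366211, 53.938411712646484), 7.68061637878418)
tile_1 0.54 [387. 211.] [ 0.5494 -0.446   0.0125] ((550.8137817382812, -447.0620422363281), (57.651039123535156, 61.926517486572266), 27.000646591186523)
tile_1 0.44 [228. 149.] [0.7508 0.0394 0.0242] ((765.9151611328125, 38.28028106689453), (91.22490692138672, 84.60566711425781), 33.7177848815918)
tile_1 0.31 [324. 239.] [ 0.4501 -0.2514  0.0494] ((451.3677062988281, -263.9043273925781), (130.4337921142578, 31.638904571533203), 67.97760772705078)
carrier 0.55 [334. 218.] [ 0.522  -0.2831  0.0088] ((503.8216247558594, -282.39813232421875), (142.1798095703125, 129.8282012939453), 80.5804214477539)
carrier 0.26 [334. 
[... 992 characters left out ...]
188, -449.56866455078125), (56.824806213378906, 53.459564208984375), 30.8667049407959)
carrier 0.96 [299. 269.] [ 0.5168 -0.2831  0.0139] ((507.0201416015625, -249.99160766601562), (205.5987548828125, 127.39722442626953), 79.29386138916016)
stand 0.76 [208. 209.] [0.4868 0.1449 0.0436]
hook_seat 0.74 [348. 302.] [ 0.5379 -0.4584  0.0126]
hook_seat 0.46 [205. 150.] [0.5057 0.186  0.2306]
bail_grip 0.62 [272. 271.] [ 0.4379 -0.2802  0.0458]
bail_grip 0.17 [208. 209.] [0.4912 0.1519 0.0386]
pawl_knob 0.64 [236. 169.] [0.5654 0.0894 0.1856]
pawl_knob 0.35 [249. 289.] [ 0.3714 -0.274   0.0107]
carrier 0.7 [305. 276.] [ 0.5349 -0.2999  0.005 ]
carrier 0.27 [352. 306.] [ 0.5405 -0.4706  0.0093]
0.8
```

View pics/top0.png

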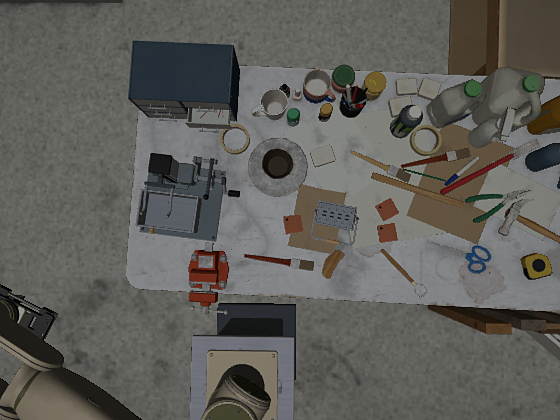

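View pics/scene0.png

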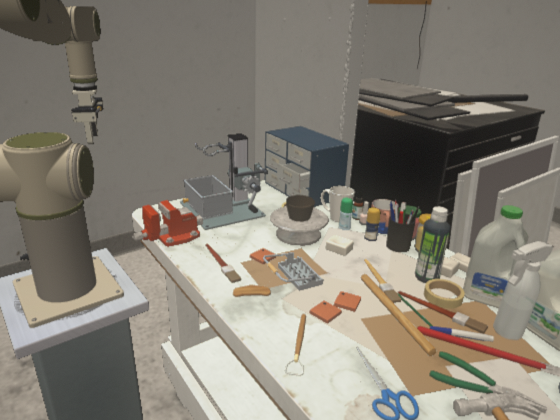

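```bash
cat >> h.py <<'E'
from scipy.spatial.transform import Rotation as Ro
def tgt(P,a,t=0):
    "pose: tool y at yaw a deg, tool tilted t deg about tool y (t>0: points towards tool x)"
    a=np.radians(a); y=np.array([np.cos(a),np.sin(a),0]); z=np.array([0,0,-1.])
    T=np.eye(4); T[:3,:3]=np.stack([np.cross(y,z),y,z],1)@Ro.from_euler("y",t,degrees=True).as_matrix(); T[:3,3]=P; return T
def plan(*ts,start=None):
    T=pose() if start is None else start
    for k in ts:
        D=np.linalg.inv(T)@k; v=Ro.from_matrix(D[:3,:3]).as_rotvec(degrees=True)
        print("move",np.round(D[:3,3]*100,2),np.round(v,1),"n=%.1f"%max(np.linalg.norm(D[:3,3])/.0417,np.linalg.norm(v)/7.16)); T=k
E
python3 - <<'E'
from h import *
plan(tgt([.32,.4,.38],45),tgt([.42,.2,.38],25),tgt([.46,.05,.38],5),tgt([.49,-.12,.38],0),tgt([.49,-.29,.38],0))
E
```

```text
move [-11.78 -10.15 -14.43] [ 0.   0.  19.6] n=5.1
move [-21.21  -7.07   0.  ] [ 0.  0. 20.] n=5.4
move [-15.29  -2.71   0.  ] [ 0.  0. 20.] n=3.7
move [-17.2    1.51   0.  ] [0. 0. 5.] n=4.1
move [-17.   0.   0.] [0. 0. 0.] n=4.1
```

```bash
python3 -m inch '[-8,-6,-14.4,0,0,10,0,-11.8,-10,-14.4,0,0,19.6,0,-11.8,-10,-14.4,0,0,19.6,0,-11.8,-10,-14.4,0,0,19.6,0,-11.8,-10,-14.4,0,0,19.6,0]'
python3 -m inch '[-19,-6.5,0,0,0,20,0,-19,-6.5,0,0,0,20,0,-19,-6.5,0,0,0,20,0,-19,-6.5,0,0,0,20,0,-19,-6.5,0,0,0,20,0]'
python3 -m inch '[-16,-2.7,0,0,0,20,0,-16,-2.7,0,0,0,20,0,-16,-2.7,0,0,0,20,0,-16,-2.7,0,0,0,20,0,-16,-2.7,0,0,0,20,0]'
python3 -m inch '[-17,1.5,0,0,0,5,0,-17,1.5,0,0,0,5,0,-17,1.5,0,0,0,5,0,-17,1.5,0,0,0,5,0,-17,1.5,0,0,0,5,0]'
python3 -m inch '[-17,0,0,0,0,0,0,-17,0,0,0,0,0,0,-17,0,0,0,0,0,0,-17,0,0,0,0,0,0,-17,0,0,0,0,0,0]'
cat > w.py <<'E'
from h import *
import sys
im,d,p,T=cap("wrist",sys.argv[1]); print("cam",T[:3,3],p["fx"])
for q in sys.argv[2:]:
    for o in r.regions_of("wrist",q)[:5]:
        C=cloud(d,p,T,o["region"])
        if len(C)<30: continue
        if q[:4]=="tile": C=C[abs(C[:,2]-np.median(C[:,2]))<.004]
        print(q,round(o["confidence"],2),np.round(o["centre"]),np.median(C,0),cv2.minAreaRect((C[:,:2]*1000).astype(np.float32)))
    for o in r.place_of("wrist",q)[:3]:
        c=o["centre"]; z=d[int(np.clip(c[1],0,419)),int(np.clip(c[0],0,559))]; print(" place",q,round(o["confidence"],2),np.round(c),pt(c,z,p,T))
s=r.observe(); print(s["time"],s["ee_pos"],s["wrist_force"],s["opening"])
E
python3 w.py w1.png tile_1 carrier bail_grip
```

```text
time: 1.22
ee_pos: [0.3196, 0.4028, 0.3783]
tcp_rot: [[-0.707, 0.707, 0.0], [0.707, 0.707, 0.0], [-0.0, 0.0, -1.0]]
wrist_force: [1.0, 0.5, 0.4]
opening: 0.0932
grasp_force: 0.0
time: 1.63
ee_pos: [0.4087, 0.2215, 0.3773]
tcp_rot: [[-0.422, 0.907, 0.001], [0.907, 0.422, -0.0], [-0.001, 0.001, -1.0]]
wrist_force: [-0.1, 0.4, -0.1]
opening: 0.0927
grasp_force: 0.0
time: 2.05
ee_pos: [0.4523, 0.0618, 0.3767]
tcp_rot: [[-0.081, 0.997, 0.0], [0.997, 0.081, -0.002], [-0.002, 0.0, -1.0]]
wrist_force: [0.2, 0.1, -0.2]
opening: 0.0927
grasp_force: 0.0
time: 2.47
ee_pos: [0.4812, -0.1058, 0.3762]
tcp_rot: [[0.004, 1.0, -0.001], [1.0, -0.004, -0.002], [-0.002, -0.001, -1.0]]
wrist_force: [1.2, 1.0, -0.4]
opening: 0.0927
grasp_force: 0.0
time: 2.88
ee_pos: [0.4802, -0.2757, 0.3757]
tcp_rot: [[0.004, 1.0, -0.002], [1.0, -0.004, -0.001], [-0.001, -0.002, -1.0]]
wrist_force: [0.6, -0.2, -0.8]
opening: 0.0928
grasp_force: 0.0
cam [ 0.4799 -0.195   0.525 ] 292.61372598217883
tile_1 0.92 [280. 252.] [ 0.476  -0.4455  0.0124] ((475.0606384277344, -446.8902587890625), (56.17250061035156, 56.810169219970
[... 300 characters left out ...]
58), 28.43973159790039)
 place tile_1 0.87 [290.  94.] [ 0.4953 -0.1565  0.0144]
 place tile_1 0.66 [315. 256.] [ 0.5463 -0.4473  0.0123]
 place tile_1 0.64 [277. 254.] [ 0.4727 -0.4427  0.0118]
carrier 0.84 [306. 173.] [ 0.5208 -0.2824  0.0064] ((501.63482666015625, -288.87164306640625), (150.16636657714844, 133.5921630859375), 79.81576538085938)
 place carrier 0.69 [308. 172.] [ 0.5289 -0.2854  0.0053]
bail_grip 0.93 [263. 166.] [ 0.4529 -0.2694  0.0479] ((478.4433898925781, -284.6358337402344), (149.4244842529297, 86.04695892333984), 79.08849334716797)
 place bail_grip 0.91 [259. 171.] [ 0.4445 -0.2754  0.0529]
3.2333 [ 0.4816 -0.2689  0.3774] [ 0.2413 -0.4192  0.1234] 0.09298395277949596
```

View pics/w1.png

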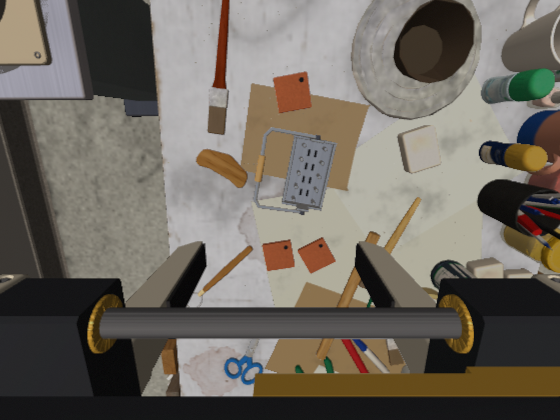

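```bash
python3 - <<'E'
from h import *
im,d,p,T=cap("wrist")
C=cloud(d,p,T)
# carrier pins / rim heights
B=C[(abs(C[:,0]-.52)<.075)&(abs(C[:,1]+.284)<.085)]
for lo,hi in((.012,.021),(.026,.0335),(.0015,.009)):
    m=B[(B[:,2]>lo)&(B[:,2]<hi)]; print(lo,len(m),np.median(m,0),cv2.minAreaRect((m[:,:2]*1000).astype(np.float32)))
G=C[(C[:,0]<.47)&(C[:,0]>.40)&(abs(C[:,1]+.28)<.08)&(C[:,2]>.035)&(C[:,2]<.06)]
print(len(G),np.median(G,0),cv2.minAreaRect((G[:,:2]*1000).astype(np.float32)))
for _ in range(3): s=r.observe(); print(s["time"],s["ee_pos"])
cv2.imwrite("pics/c1.png",cv2.resize(im[110:230,220:380],None,fx=5,fy=5,interpolation=cv2.INTER_CUBIC))
E
python3 -m inch '[0,0,0,0,0,0,0,0,0,0,0,0,0,0,0,0,0,0,0,0,0,0,0,0,0,0,0,0,0,0,0,0,0,0,0]'
```

```text
0.012 576 [ 0.5252 -0.2893  0.0153] ((528.5379638671875, -286.9283447265625), (123.17300415039062, 74.17736053466797), 79.58431243896484)
0.026 121 [ 0.5221 -0.29    0.0301] ((529.4537963867188, -281.3446960449219), (126.71208953857422, 41.43201446533203), 79.49465942382812)
0.0015 2771 [ 0.5279 -0.2805  0.005 ] ((520.2890014648438, -283.98724365234375), (169.99241638183594, 149.30416870117188), 89.98815155029297)
463 [ 0.4482 -0.2734  0.0487] ((451.54083251953125, -275.8592834472656), (136.81649780273438, 35.78873062133789), 89.72798156738281)
3.2833 [ 0.4816 -0.2691  0.3774]
3.2833 [ 0.4816 -0.2691  0.3774]
3.2833 [ 0.4816 -0.2691  0.3774]
time: 3.7
ee_pos: [0.4812, -0.2704, 0.377]
tcp_rot: [[-0.001, 1.0, 0.0], [1.0, 0.001, -0.0], [-0.0, 0.0, -1.0]]
wrist_force: [0.3, 0.5, -0.1]
opening: 0.0929
grasp_force: 0.0
```

```bash
cat >> h.py <<'E'
ex=np.array([.9836,-.1805,0]); ey=np.array([.1805,.9836,0]); ez=np.array([0,0,1.]); CO=np.array([.5285,-.287,0])
def tile(c,a):
    "tile grasp poses: hover, grip; a = tool-y yaw"
    u=np.array([-np.sin(np.radians(a)),np.cos(np.radians(a)),0]); P=np.array([*c,0])-.0205*u+.020*ez
    g=tgt(P,a,45); h=g.copy(); h[:3,3]-=.07*g[:3,2]; return h,g
E
python3 - <<'E'
from h import *
h,g=tile([.475,-.447],-80.2)
m=tgt([.45,-.40,.25],-70.2,0); m2=tgt([.42,-.42,.2],-80.2,20)
plan(tgt([.47,-.32,.32],-35,0),m,m2,h,g)
E
```

```text
move [-4.96 -1.12  5.7 ] [ 0.  0. 35.] n=4.9
move [-7.7   2.95  7.  ] [ 0.   0.  35.2] n=4.9
move [-3.5   0.87  5.  ] [-1.7 19.9  9.9] n=3.1
move [-6.38  3.6  11.57] [ 0. 25. -0.] n=3.5
move [-0.  0.  7.] [-0.  0. -0.] n=1.7
```

```bash
python3 -m inch '[-5,-1.1,5.7,0,0,35,40,-5,-1.1,5.7,0,0,35,40,-5,-1.1,5.7,0,0,35,40,-5,-1.1,5.7,0,0,35,40,-5,-1.1,5.7,0,0,35,40]'
python3 -m inch '[-7.7,3,7,0,0,35.2,40,-7.7,3,7,0,0,35.2,40,-7.7,3,7,0,0,35.2,40,-7.7,3,7,0,0,35.2,40,-7.7,3,7,0,0,35.2,40]'
python3 -m inch '[-3.5,0.9,5,-1.7,20,10,40,-3.5,0.9,5,-1.7,20,10,40,-3.5,0.9,5,-1.7,20,10,40,-3.5,0.9,5,-1.7,20,10,40,-3.5,0.9,5,-1.7,20,10,40]'
python3 -m inch '[-6,3.6,10.5,0,25,0,40,-6,3.6,10.5,0,25,0,40,-6,3.6,10.5,0,25,0,40,-6,3.6,10.5,0,25,0,40,-6,3.6,10.5,0,25,0,40]'
python3 - <<'E'
from h import *
im,d,p,T=cap("wrist","w2.png"); print(pose()); s=r.observe(); print(s["joint_positions"],s["opening"])
for o in r.regions_of("wrist","tile_1")[:3]:
    C=cloud(d,p,T,o["region"]);C=C[abs(C[:,2]-.012)<.004] 
    if len(C)>30: print(o["confidence"],np.median(C,0),cv2.minAreaRect((C[:,:2]*1000).astype(np.float32)))
h,g=tile([.475,-.447],-80.2); plan(g)
E
```

```text
time: 4.12
ee_pos: [0.4696, -0.3208, 0.3188]
tcp_rot: [[0.579, 0.815, -0.001], [0.815, -0.579, 0.001], [0.0, -0.002, -1.0]]
wrist_force: [-0.4, -0.3, 0.2]
opening: 0.0784
grasp_force: 0.0
time: 4.53
ee_pos: [0.4491, -0.4014, 0.2473]
tcp_rot: [[0.944, 0.331, -0.003], [0.331, -0.944, 0.003], [-0.002, -0.004, -1.0]]
wrist_force: [-0.2, 0.1, 0.7]
opening: 0.0783
grasp_force: 0.0
time: 4.95
ee_pos: [0.4189, -0.4215, 0.1992]
tcp_rot: [[0.927, 0.166, 0.336], [0.155, -0.986, 0.059], [0.342, -0.003, -0.94]]
wrist_force: [-0.0, 0.5, 0.7]
opening: 0.0782
grasp_force: 0.0
time: 5.37
ee_pos: [0.405, -0.4573, 0.075]
tcp_rot: [[0.697, 0.17, 0.697], [0.112, -0.985, 0.128], [0.709, -0.01, -0.706]]
wrist_force: [-0.6, 0.2, -0.1]
opening: 0.0782
grasp_force: 0.0
[[ 0.6987  0.1699  0.695   0.4059]
 [ 0.1149 -0.9854  0.1253 -0.4586]
 [ 0.7061 -0.0077 -0.708   0.0778]
 [ 0.      0.      0.      1.    ]]
[-1.3689  0.2373  1.8882  0.8721  1.1734 -0.3876] 0.07854737109460601
0.86 [ 0.4707 -0.4487  0.0125] ((473.87823486328125, -448.1159362792969), (55.890193939208984, 55.982276916503906), 9.375916481018066)
0.72 [ 0.544  -0.4488  0.0125] ((547.4077758789062, -448.6418762207031), (57.27813720703125, 56.10436248779297), 28.79312515258789)
0.7 [ 0.6902 -0.257   0.012 ] ((702.2178344726562, -260.2892150878906), (41.40928268432617, 83.44172668457031), 50.166534423828125)
move [-0.82 -0.11  7.72] [-0.1  0.1 -0.1] n=1.9
```

View pics/w2.png

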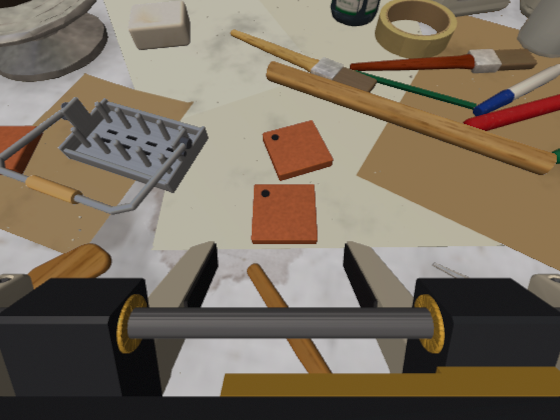

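```bash
python3 -m inch '[-0.9,-0.1,4,0,0,0,40,-0.9,-0.1,7.6,0,0,0,40,-0.9,-0.1,7.6,0,0,0,40,-0.9,-0.1,7.6,0,0,0,40,-0.9,-0.1,7.6,0,0,0,40]'
python3 -m inch '[0,0,0,0,0,0,255,0,0,0,0,0,0,255,0,0,0,0,0,0,255,0,0,0,0,0,0,255,0,0,0,0,0,0,255]'
python3 -m inch '[0,0,0,0,0,0,255,0,0,0,0,0,0,255,0,0,0,0,0,0,255,0,0,0,0,0,0,255,0,0,0,0,0,0,255]'
python3 - <<'E'
from h import *
T=pose();print(T)
P=T[:3,3]+[0,0,.11]
c=lambda k,up,sl:tgt(CO+sl*ey+.014*ey+(.0545+up)*ez,k,-45)
plan(tgt(P,-80.2,45),tgt([.44,-.43,.16],-65,20),tgt([.47,-.38,.19],-45,-8),tgt([.50,-.34,.19],-25,-35),c(-10.4,.08,-.036),c(-10.4,.03,-.036))
E
```

```text
time: 5.88
ee_pos: [0.4553, -0.4519, 0.0237]
tcp_rot: [[0.696, 0.173, 0.697], [0.125, -0.985, 0.12], [0.707, 0.004, -0.707]]
wrist_force: [0.4, -0.2, 1.4]
opening: 0.0785
grasp_force: 0.0
time: 6.3
ee_pos: [0.4531, -0.4518, 0.0216]
tcp_rot: [[0.696, 0.168, 0.698], [0.119, -0.986, 0.119], [0.708, 0.0, -0.706]]
wrist_force: [-4.4, 0.4, 6.1]
opening: 0.0553
grasp_force: 30.0
time: 6.72
ee_pos: [0.4531, -0.4518, 0.0216]
tcp_rot: [[0.696, 0.168, 0.698], [0.119, -0.986, 0.119], [0.708, -0.0, -0.706]]
wrist_force: [-3.9, 1.7, 6.4]
opening: 0.0552
grasp_force: 30.0
[[ 0.696   0.1685  0.698   0.4531]
 [ 0.1189 -0.9857  0.1194 -0.4518]
 [ 0.7081 -0.0001 -0.7061  0.0216]
 [ 0.      0.      0.      1.    ]]
move [ 7.79 -0.   -7.77] [ 0.1 -0.1 -0.1] n=2.6
move [ 1.36 -2.37 -2.66] [  8.2 -24.9 -12.9] n=4.1
move [ 5.57 -3.26 -1.17] [  2.1 -27.7 -20.1] n=4.8
move [ 4.9  -0.71 -0.69] [ -7.4 -26.7 -18.8] n=4.7
move [6.36 0.9  2.32] [ -9.4  -9.9 -11.2] n=2.5
move [3.54 0.   3.54] [0. 0. 0.] n=1.2
```

```bash
python3 -m inch '[7.8,0,-7.8,0,0,0,255,7.8,0,-7.8,0,0,0,255,7.8,0,-7.8,0,0,0,255,7.8,0,-7.8,0,0,0,255,7.8,0,-7.8,0,0,0,255]'
python3 -m inch '[1.4,-2.4,-2.7,8.2,-24.9,-12.9,255,1.4,-2.4,-2.7,8.2,-24.9,-12.9,255,1.4,-2.4,-2.7,8.2,-24.9,-12.9,255,1.4,-2.4,-2.7,8.2,-24.9,-12.9,255,1.4,-2.4,-2.7,8.2,-24.9,-12.9,255]'
python3 -m inch '[5.6,-3.3,-1.2,2.1,-27.7,-20.1,255,5.6,-3.3,-1.2,2.1,-27.7,-20.1,255,5.6,-3.3,-1.2,2.1,-27.7,-20.1,255,5.6,-3.3,-1.2,2.1,-27.7,-20.1,255,5.6,-3.3,-1.2,2.1,-27.7,-20.1,255]'
python3 -m inch '[4.9,-0.7,-0.7,-7.4,-26.7,-18.8,255,4.9,-0.7,-0.7,-7.4,-26.7,-18.8,255,4.9,-0.7,-0.7,-7.4,-26.7,-18.8,255,4.9,-0.7,-0.7,-7.4,-26.7,-18.8,255,4.9,-0.7,-0.7,-7.4,-26.7,-18.8,255]'
cat > ins.py <<'E'
from h import *
import sys
sl,du,dz,*ups=map(float,sys.argv[1:])
print(pose(),r.observe()["opening"])
plan(*[tgt(CO+(sl+du)*ey+(.033+dz+u)*ez,-10.4,-45) for u in ups])
E
python3 ins.py -.036 .0156 .0212 .06 .035 .001
```

```text
time: 7.13
ee_pos: [0.4534, -0.4525, 0.1332]
tcp_rot: [[0.696, 0.169, 0.698], [0.122, -0.986, 0.117], [0.708, 0.003, -0.706]]
wrist_force: [-0.3, 0.8, -0.8]
opening: 0.0553
grasp_force: 30.0
time: 7.55
ee_pos: [0.4419, -0.4288, 0.1605]
tcp_rot: [[0.851, 0.426, 0.305], [0.402, -0.905, 0.143], [0.337, 0.001, -0.941]]
wrist_force: [1.7, 0.3, -0.2]
opening: 0.0554
grasp_force: 30.0
time: 7.97
ee_pos: [0.4701, -0.3775, 0.1886]
tcp_rot: [[0.698, 0.709, -0.102], [0.702, -0.705, -0.097], [-0.141, -0.004, -0.99]]
wrist_force: [-0.3, 0.6, -1.3]
opening: 0.0554
grasp_force: 30.0
time: 8.38
ee_pos: [0.4992, -0.3368, 0.1866]
tcp_rot: [[0.339, 0.908, -0.246], [0.745, -0.418, -0.519], [-0.574, -0.007, -0.819]]
wrist_force: [-0.0, -0.5, -1.4]
opening: 0.055
grasp_force: 30.0
[[ 0.3388  0.9082 -0.2457  0.4992]
 [ 0.7453 -0.4184 -0.519  -0.3368]
 [-0.5742 -0.0073 -0.8187  0.1866]
 [ 0.      0.      0.      1.    ]] 0.05503407471922699
move [7.25 1.14 3.76] [ -9.6 -10.  -10.7] n=2.4
move [1.77 0.   1.77] [0. 0. 0.] n=0.6
move [2.4 0.  2.4] [0. 0. 0.] n=0.8
```

```bash
python3 -m inch '[7.2,1.1,3.8,-9.6,-10,-10.7,255,7.2,1.1,3.8,-9.6,-10,-10.7,255,7.2,1.1,3.8,-9.6,-10,-10.7,255,7.2,1.1,3.8,-9.6,-10,-10.7,255,7.2,1.1,3.8,-9.6,-10,-10.7,255]'
python3 - <<'E'
from h import *
im,d,p,T=cap("wrist","w3.png")
im,d,p,T=cap("scene"); 
cv2.imwrite("pics/s3.png",cv2.resize(im[200:330,220:390],None,fx=4,fy=4,interpolation=cv2.INTER_CUBIC))
E
python3 ins.py -.036 .0156 .0212 .035 .001
```

```text
time: 8.8
ee_pos: [0.5236, -0.3089, 0.1152]
tcp_rot: [[0.134, 0.982, -0.13], [0.696, -0.187, -0.694], [-0.706, 0.002, -0.708]]
wrist_force: [-0.5, 0.0, -0.0]
opening: 0.0554
grasp_force: 30.0
[[ 0.1407  0.9819 -0.1266  0.5262]
 [ 0.6937 -0.189  -0.695  -0.3106]
 [-0.7064  0.0099 -0.7078  0.1191]
 [ 0.      0.      0.      1.    ]] 0.054906611853662315
move [ 2.34 -0.24  1.89] [ 0.1 -0.1 -0.8] n=0.7
move [2.4 0.  2.4] [0. 0. 0.] n=0.8
```

View pics/w3.png

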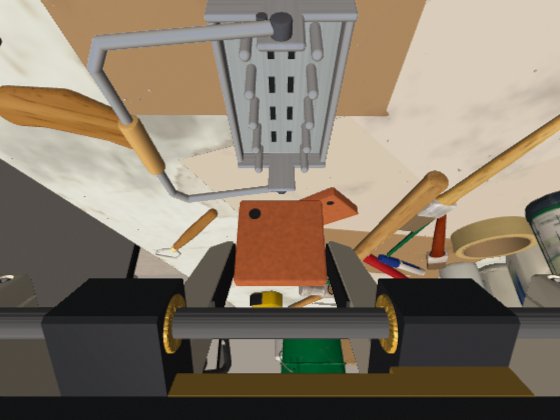

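```bash
python3 -m inch '[2.2,-0.1,1.9,0,0,0,255,2.2,-0.1,1.9,0,0,0,255,2.2,-0.1,1.9,0,0,0,255,2.2,-0.1,1.9,0,0,0,255,2.2,-0.1,1.9,0,0,0,255]'
python3 -m inch '[0,0,0,0,0,0,255,0,0,0,0,0,0,255,0,0,0,0,0,0,255,0,0,0,0,0,0,255,0,0,0,0,0,0,255]'
python3 - <<'E'
from h import *
im,d,p,T=cap("wrist")
o=r.regions_of("wrist","tile_1")
for k in o[:3]:
    C=cloud(d,p,T,k["region"]); q=C-CO; print(k["confidence"],np.round(k["centre"]),"x",np.percentile(q@ex,[2,50,98]),"y",np.percentile(q@ey,[2,50,98]),"z",np.percentile(C[:,2],[2,50,98]))
q=cloud(d,p,T)-CO; 
m=(abs(q@ex)<.036)&(abs(q@ey)<.06)&(q[:,2]>.026)&(q[:,2]<.033); print(m.sum(),np.percentile((q@ex)[m],[1,99]),np.percentile((q@ey)[m],[1,99]))
E
python3 ins.py -.036 .0156 .0212 .001
```

```text
time: 9.32
ee_pos: [0.5266, -0.3082, 0.0911]
tcp_rot: [[0.14, 0.982, -0.125], [0.693, -0.187, -0.697], [-0.708, 0.011, -0.707]]
wrist_force: [0.2, 0.4, -0.8]
opening: 0.0551
grasp_force: 30.0
time: 9.73
ee_pos: [0.5258, -0.3073, 0.0893]
tcp_rot: [[0.137, 0.983, -0.126], [0.693, -0.186, -0.696], [-0.708, 0.008, -0.707]]
wrist_force: [0.1, -0.4, -0.1]
opening: 0.0553
grasp_force: 30.0
0.64 [282. 243.] x [-0.0261  0.0006  0.0273] y [-0.0367 -0.0301 -0.0288] z [0.0407 0.0716 0.0952]
0.58 [338. 229.] x [0.0441 0.06   0.0848] y [-0.1731 -0.1405 -0.1158] z [0.0014 0.0121 0.013 ]
1029 [-0.021   0.0201] [-0.0468  0.0515]
[[ 0.137   0.9825 -0.1259  0.5257]
 [ 0.6931 -0.1859 -0.6964 -0.3073]
 [-0.7077  0.0082 -0.7065  0.0892]
 [ 0.      0.      0.      1.    ]] 0.05506203697382967
move [ 2.41 -0.12  2.39] [ 0.1  0.  -0.6] n=0.8
```

```bash
python3 -m inch '[0.5,0,0.5,0,0,-0.5,255,1,0,1,0,0,-0.5,255,1.5,0,1.5,0,0,-0.5,255,2,0,2,0,0,-0.5,255,2.3,0,2.3,0,0,-0.5,255]'
python3 -m inch '[0.1,0,0.1,0,0,0,255,0.1,0,0.1,0,0,0,255,0.1,0,0.1,0,0,0,255,0.1,0,0.1,0,0,0,255,0.1,0,0.1,0,0,0,255]'
python3 -m inch '[0,0,0,0,0,0,60,0,0,0,0,0,0,60,0,0,0,0,0,0,60,0,0,0,0,0,0,60,0,0,0,0,0,0,60]'
python3 -m inch '[-5,0,-5,0,0,0,60,-5,0,-5,0,0,0,60,-5,0,-5,0,0,0,60,-5,0,-5,0,0,0,60,-5,0,-5,0,0,0,60]'
cat > chk.py <<'E'
from h import *
import sys
im,d,p,T=cap("wrist",sys.argv[1])
for k in r.regions_of("wrist","tile_1")[:5]:
    C=cloud(d,p,T,k["region"]); q=C-CO
    print(round(k["confidence"],2),np.round(k["centre"]),"x",np.percentile(q@ex,[2,50,98]),"y",np.percentile(q@ey,[2,50,98]),"z",np.percentile(C[:,2],[2,50,98]), "rect",cv2.minAreaRect((C[:,:2]*1000).astype(np.float32)))
print(pose()); print(r.observe()["joint_positions"])
E
python3 chk.py w4.png
```

```text
time: 10.25
ee_pos: [0.5252, -0.3074, 0.0552]
tcp_rot: [[0.127, 0.984, -0.127], [0.695, -0.18, -0.697], [-0.708, 0.0, -0.706]]
wrist_force: [-7.5, 7.0, 31.1]
opening: 0.0554
grasp_force: 30.0
time: 10.67
ee_pos: [0.5255, -0.3077, 0.0554]
tcp_rot: [[0.128, 0.984, -0.127], [0.694, -0.181, -0.697], [-0.709, 0.001, -0.706]]
wrist_force: [-3.0, 2.8, 5.7]
opening: 0.0552
grasp_force: 30.0
time: 11.08
ee_pos: [0.526, -0.3074, 0.055]
tcp_rot: [[0.128, 0.984, -0.126], [0.695, -0.18, -0.696], [-0.708, 0.002, -0.707]]
wrist_force: [-0.2, 0.1, 0.6]
opening: 0.071
grasp_force: 0.0
time: 11.5
ee_pos: [0.5258, -0.3073, 0.1257]
tcp_rot: [[0.129, 0.984, -0.126], [0.695, -0.18, -0.696], [-0.707, 0.002, -0.707]]
wrist_force: [-1.3, 0.0, -0.2]
opening: 0.0711
grasp_force: 0.0
0.79 [281. 158.] x [-0.0265  0.0003  0.027 ] y [-0.0395 -0.0304 -0.0292] z [0.0083 0.0422 0.0617] rect ((522.8684692382812, -361.64971923828125), (102.15850067138672, 84.44343566894531), 70.05682373046875)
0.56 [323. 201.] x [0.0148 0.0482 0.0816] y [-0.1806 -0.1455 -0.1175] z [0.0029 0.0122 0.0131] rect ((548.5618896484375, -446.6816711425781), (55.98562240600586, 56.44953918457031), 29.16475486755371)
[[ 0.127   0.9837 -0.1276  0.5249]
 [ 0.6952 -0.18   -0.6959 -0.3072]
 [-0.7075 -0.0003 -0.7067  0.1244]
 [ 0.      0.      0.      1.    ]]
[-0.1877  0.2712  1.7463 -0.839   1.2563  0.3222]
```

View pics/w4.png

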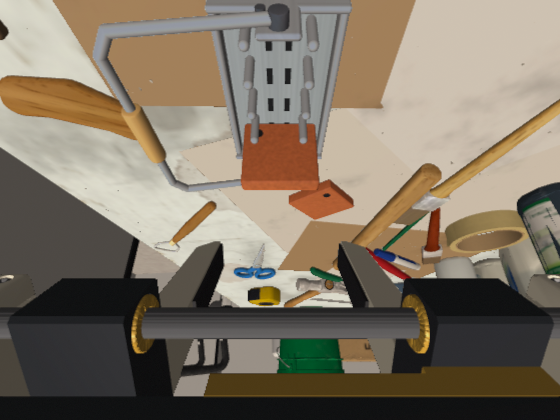

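Run:
```python
from h import *
h,g=tile([.549,-.447],-61.2)
plan(tgt([.50,-.34,.19],-25,-20),tgt([.49,-.38,.20],-40,8),tgt([.485,-.43,.17],-52,35),h,g)
```

```text
move [-7.24 -1.86 -2.03] [ 7.9 24.9 12.4] n=4.0
move [-4.15  0.78  0.44] [ 1.6 27.8 15.1] n=4.4
move [-4.53  2.83  2.39] [-4.4 26.9 11.3] n=4.1
move [-8.15  4.16  6.56] [-5.9 10.   7.1] n=2.7
move [0. 0. 7.] [ 0. -0.  0.] n=1.7
```

```bash
python3 -m inch '[-7.2,-1.9,-2,7.9,24.9,12.4,40,-7.2,-1.9,-2,7.9,24.9,12.4,40,-7.2,-1.9,-2,7.9,24.9,12.4,40,-7.2,-1.9,-2,7.9,24.9,12.4,40,-7.2,-1.9,-2,7.9,24.9,12.4,40]'
python3 -m inch '[-4.2,0.8,0.4,1.6,27.8,15.1,40,-4.2,0.8,0.4,1.6,27.8,15.1,40,-4.2,0.8,0.4,1.6,27.8,15.1,40,-4.2,0.8,0.4,1.6,27.8,15.1,40,-4.2,0.8,0.4,1.6,27.8,15.1,40]'
python3 -m inch '[-4.5,2.8,2.4,-4.4,26.9,11.3,40,-4.5,2.8,2.4,-4.4,26.9,11.3,40,-4.5,2.8,2.4,-4.4,26.9,11.3,40,-4.5,2.8,2.4,-4.4,26.9,11.3,40,-4.5,2.8,2.4,-4.4,26.9,11.3,40]'
python3 -m inch '[-8,4.2,6.5,-5.9,10,7.1,40,-8,4.2,6.5,-5.9,10,7.1,40,-8,4.2,6.5,-5.9,10,7.1,40,-8,4.2,6.5,-5.9,10,7.1,40,-8,4.2,6.5,-5.9,10,7.1,40]'
python3 chk.py w5.png
python3 -c "
from h import *
h,g=tile([.549,-.447],-61.2); plan(g)"
```

```text
time: 12.02
ee_pos: [0.5007, -0.3431, 0.1932]
tcp_rot: [[0.405, 0.904, -0.139], [0.85, -0.428, -0.307], [-0.337, 0.006, -0.942]]
wrist_force: [-0.5, -1.7, 0.8]
opening: 0.0785
grasp_force: 0.0
time: 12.43
ee_pos: [0.489, -0.3809, 0.1993]
tcp_rot: [[0.64, 0.763, 0.091], [0.755, -0.646, 0.11], [0.143, -0.002, -0.99]]
wrist_force: [-0.1, -0.7, -0.1]
opening: 0.0787
grasp_force: 0.0
time: 12.85
ee_pos: [0.4819, -0.4291, 0.1656]
tcp_rot: [[0.65, 0.611, 0.452], [0.494, -0.792, 0.359], [0.577, -0.01, -0.816]]
wrist_force: [-0.6, -0.4, -0.3]
opening: 0.0788
grasp_force: 0.0
time: 13.27
ee_pos: [0.4887, -0.4774, 0.069]
tcp_rot: [[0.622, 0.484, 0.616], [0.338, -0.875, 0.346], [0.706, -0.007, -0.708]]
wrist_force: [0.8, -0.1, 1.2]
opening: 0.0782
grasp_force: 0.0
0.77 [132. 153.] x [-0.0273 -0.0025  0.0262] y [-0.0435 -0.0422 -0.0326] z [0.0187 0.049  0.0621] rect ((521.6387939453125, -304.0778503417969), (60.78477478027344, 84.914794921875), 7.675081729888916)
0.69 [ 18. 125.] x [-0.0718 -0.0456 -0.0227] y [0.0657 0.1106 0.1565] z [0.0006 0.0119 0.0376] rect ((503.4867858886719, -158.73358154296875), (121.20939636230469, 57.628353118896484), 78.6970443725586)
0.64 [287. 216.] x [0.0143 0.0454 0.0784] y [-0.1886 -0.1576 -0.1245] z [0.0039 0.0124 0.0137] rect ((551.0822143554688, -446.8836669921875), (63.838863372802734, 59.93404006958008), 28.598209381103516)
[[ 0.6183  0.4844  0.6189  0.4906]
 [ 0.3441 -0.8748  0.341  -0.48  ]
 [ 0.7066  0.0021 -0.7076  0.0745]
 [ 0.      0.      0.      1.    ]]
[-1.2308  0.5446  1.4934  0.7952  1.3531 -0.449 ]
move [-0.55 -0.07  7.14] [-0.   0.   0.2] n=1.7
```

```bash
python3 -m inch '[-0.5,-0.1,4,0,0,0,40,-0.5,-0.1,7,0,0,0,40,-0.5,-0.1,7,0,0,0,40,-0.5,-0.1,7,0,0,0,40,-0.5,-0.1,7,0,0,0,40]'
python3 -m inch '[0,0,0,0,0,0,255,0,0,0,0,0,0,255,0,0,0,0,0,0,255,0,0,0,0,0,0,255,0,0,0,0,0,0,255]'
python3 -m inch '[0,0,0,0,0,0,255,0,0,0,0,0,0,255,0,0,0,0,0,0,255,0,0,0,0,0,0,255,0,0,0,0,0,0,255]'
python3 - <<'E'
from h import *
T=pose();print(T, r.observe()["grasp_force"])
u=np.array([.876,.482,0]); print("du,dz",T[2,3]-.006,-(T[:3,3]-[.549,-.447,0])@u)
c=tgt(CO+(-.012+.0156)*ey+(.033+.0212+.06)*ez,-10.4,-45)
plan(tgt(T[:3,3]+[0,0,.09],-61.2,45),tgt([.49,-.43,.17],-52,22),tgt([.50,-.38,.20],-38,-5),tgt([.51,-.33,.19],-22,-30),c)
E
```

```text
time: 13.78
ee_pos: [0.5303, -0.4583, 0.0228]
tcp_rot: [[0.617, 0.483, 0.621], [0.345, -0.875, 0.339], [0.707, 0.005, -0.707]]
wrist_force: [0.6, -1.1, -0.0]
opening: 0.0784
grasp_force: 0.0
time: 14.2
ee_pos: [0.5288, -0.4585, 0.0203]
tcp_rot: [[0.619, 0.481, 0.621], [0.34, -0.877, 0.34], [0.708, 0.001, -0.706]]
wrist_force: [-3.2, -1.0, 4.1]
opening: 0.0557
grasp_force: 30.0
time: 14.62
ee_pos: [0.5288, -0.4584, 0.0203]
tcp_rot: [[0.619, 0.481, 0.621], [0.34, -0.877, 0.34], [0.708, 0.001, -0.706]]
wrist_force: [-4.1, -1.4, 6.2]
opening: 0.0558
grasp_force: 30.0
[[ 0.6189  0.481   0.621   0.5288]
 [ 0.3404 -0.8767  0.3398 -0.4584]
 [ 0.7078  0.0011 -0.7064  0.0203]
 [ 0.      0.      0.      1.    ]] 30.01479595899582
du,dz 0.014319544137864593 0.023186043100489655
move [ 6.37  0.01 -6.36] [ 0.1 -0.1  0. ] n=2.2
move [ 2.78 -4.36 -5.66] [  5.1 -23.   -7.7] n=3.5
move [ 4.71 -3.32 -1.33] [  2.1 -26.9 -14. ] n=4.2
move [ 4.63 -2.29  0.6 ] [ -4.8 -24.8 -15.4] n=4.1
move [8.15 0.03 4.05] [ -7.1 -14.9  -9.2] n=2.6
```

```bash
python3 -m inch '[6.4,0,-6.4,0,0,0,255,6.4,0,-6.4,0,0,0,255,6.4,0,-6.4,0,0,0,255,6.4,0,-6.4,0,0,0,255,6.4,0,-6.4,0,0,0,255]'
python3 -m inch '[2.8,-4.4,-5.7,5.1,-23,-7.7,255,2.8,-4.4,-5.7,5.1,-23,-7.7,255,2.8,-4.4,-5.7,5.1,-23,-7.7,255,2.8,-4.4,-5.7,5.1,-23,-7.7,255,2.8,-4.4,-5.7,5.1,-23,-7.7,255]'
python3 -m inch '[4.7,-3.3,-1.3,2.1,-26.9,-14,255,4.7,-3.3,-1.3,2.1,-26.9,-14,255,4.7,-3.3,-1.3,2.1,-26.9,-14,255,4.7,-3.3,-1.3,2.1,-26.9,-14,255,4.7,-3.3,-1.3,2.1,-26.9,-14,255]'
python3 -m inch '[4.6,-2.3,0.6,-4.8,-24.8,-15.4,255,4.6,-2.3,0.6,-4.8,-24.8,-15.4,255,4.6,-2.3,0.6,-4.8,-24.8,-15.4,255,4.6,-2.3,0.6,-4.8,-24.8,-15.4,255,4.6,-2.3,0.6,-4.8,-24.8,-15.4,255]'
python3 -m inch '[8,0,4,-7.1,-14.9,-9.2,255,8,0,4,-7.1,-14.9,-9.2,255,8,0,4,-7.1,-14.9,-9.2,255,8,0,4,-7.1,-14.9,-9.2,255,8,0,4,-7.1,-14.9,-9.2,255]'
python3 ins.py -.012 .0143 .0232 .035
```

```text
time: 15.03
ee_pos: [0.5289, -0.4579, 0.1101]
tcp_rot: [[0.619, 0.482, 0.62], [0.341, -0.876, 0.34], [0.707, 0.001, -0.707]]
wrist_force: [-0.8, 0.4, -1.6]
opening: 0.0554
grasp_force: 30.0
time: 15.45
ee_pos: [0.4914, -0.4278, 0.1704]
tcp_rot: [[0.729, 0.618, 0.293], [0.574, -0.786, 0.229], [0.372, 0.001, -0.928]]
wrist_force: [0.6, -0.8, -0.5]
opening: 0.0552
grasp_force: 30.0
time: 15.87
ee_pos: [0.5002, -0.3766, 0.1969]
tcp_rot: [[0.608, 0.792, -0.06], [0.789, -0.611, -0.069], [-0.091, -0.005, -0.996]]
wrist_force: [-0.3, 0.4, -0.2]
opening: 0.0555
grasp_force: 30.0
time: 16.28
ee_pos: [0.5077, -0.326, 0.1838]
tcp_rot: [[0.314, 0.929, -0.195], [0.806, -0.369, -0.463], [-0.502, -0.012, -0.865]]
wrist_force: [-0.4, 0.9, -2.1]
opening: 0.0553
grasp_force: 30.0
time: 16.7
ee_pos: [0.5255, -0.283, 0.1116]
tcp_rot: [[0.125, 0.983, -0.134], [0.699, -0.183, -0.691], [-0.704, -0.007, -0.71]]
wrist_force: [0.1, 0.1, 0.7]
opening: 0.0554
grasp_force: 30.0
[[ 0.125   0.9831 -0.134   0.5255]
 [ 0.6994 -0.1831 -0.6909 -0.283 ]
 [-0.7037 -0.0074 -0.7104  0.1116]
 [ 0.      0.      0.      1.    ]] 0.05540765419612836
move [1.36 0.39 1.52] [-0.4 -0.3  0.2] n=0.5
```

```bash
python3 -m inch '[1.3,0.2,1.5,-0.4,0,0.2,255,1.3,0.2,1.5,-0.4,0,0.2,255,1.3,0.2,1.5,-0.4,0,0.2,255,1.3,0.2,1.5,-0.4,0,0.2,255,1.3,0.2,1.5,-0.4,0,0.2,255]'
python3 -m inch '[0,0,0,0,0,0,255,0,0,0,0,0,0,255,0,0,0,0,0,0,255,0,0,0,0,0,0,255,0,0,0,0,0,0,255]'
python3 chk.py w6.png; python3 ins.py -.012 .0143 .0232 .002
```

```text
time: 17.12
ee_pos: [0.5304, -0.2863, 0.0971]
tcp_rot: [[0.135, 0.983, -0.121], [0.696, -0.181, -0.695], [-0.706, 0.009, -0.708]]
wrist_force: [0.3, -0.1, 0.3]
opening: 0.0553
grasp_force: 30.0
time: 17.53
ee_pos: [0.5299, -0.2851, 0.0954]
tcp_rot: [[0.131, 0.984, -0.121], [0.696, -0.178, -0.696], [-0.706, 0.007, -0.708]]
wrist_force: [0.3, 0.0, -0.7]
opening: 0.0555
grasp_force: 30.0
0.76 [123.   5.] x [-0.0745 -0.0641 -0.0521] y [0.0897 0.0969 0.0992] z [0.0007 0.0123 0.0137] rect ((482.04473876953125, -182.8957061767578), (11.332880973815918, 29.42793083190918), 84.37220001220703)
0.62 [280. 184.] x [-0.0265  0.0008  0.0268] y [-0.0315 -0.0302 -0.0289] z [0.0069 0.0205 0.0315] rect ((525.7843627929688, -302.6789245605469), (32.959896087646484, 55.89627456665039), 79.90396881103516)
0.62 [282. 244.] x [-0.0258  0.0008  0.027 ] y [-0.0117 -0.0061 -0.0048] z [0.0475 0.0779 0.1013] rect ((527.2770385742188, -297.7413024902344), (14.008835792541504, 56.340553283691406), 78.78378295898438)
[[ 0.1311  0.9839 -0.1212  0.5298]
 [ 0.6957 -0.1784 -0.6958 -0.2851]
 [-0.7062  0.0069 -0.708   0.0953]
 [ 0.      0.      0.      1.    ]]
[-0.149   0.3178  1.7505 -0.8422  1.2416  0.3905]
[[ 0.1311  0.9839 -0.1212  0.5298]
 [ 0.6957 -0.1784 -0.6958 -0.2851]
 [-0.7062  0.0069 -0.708   0.0953]
 [ 0.      0.      0.      1.    ]] 0.05524139253800412
move [ 2.63 -0.12  2.61] [ 0.4 -0.1 -0.2] n=0.9
```

```bash
python3 -m inch '[0.7,0,0.7,0.4,0,-0.2,255,1.4,0,1.4,0.4,0,-0.2,255,2,0,2,0.4,0,-0.2,255,2.3,0,2.3,0.4,0,-0.2,255,2.5,0,2.5,0.4,0,-0.2,255]'
python3 -m inch '[0.1,0,0.1,0,0,0,255,0.1,0,0.1,0,0,0,255,0.1,0,0.1,0,0,0,255,0.1,0,0.1,0,0,0,255,0.1,0,0.1,0,0,0,255]'
python3 -m inch '[0,0,0,0,0,0,60,0,0,0,0,0,0,60,0,0,0,0,0,0,60,0,0,0,0,0,0,60,0,0,0,0,0,0,60]'
python3 -m inch '[-5,0,-5,0,0,0,60,-5,0,-5,0,0,0,60,-5,0,-5,0,0,0,60,-5,0,-5,0,0,0,60,-5,0,-5,0,0,0,60]'
python3 chk.py w7.png
python3 - <<'E'
from h import *
h,g=tile([.5,-.153],-80.1)
print(h[:3,3])
for a in(9.9,-80.1):
    h,g=tile([.5,-.153],a); print(a,h[:3,3],g[:3,3])
E
```

```text
time: 18.05
ee_pos: [0.529, -0.2851, 0.0581]
tcp_rot: [[0.126, 0.983, -0.13], [0.697, -0.181, -0.694], [-0.706, -0.003, -0.708]]
wrist_force: [0.0, -0.5, -0.5]
opening: 0.0555
grasp_force: 30.0
time: 18.47
ee_pos: [0.5304, -0.2853, 0.0591]
tcp_rot: [[0.128, 0.983, -0.127], [0.696, -0.181, -0.695], [-0.706, 0.001, -0.708]]
wrist_force: [-0.1, -0.9, -0.4]
opening: 0.0555
grasp_force: 30.0
time: 18.88
ee_pos: [0.5301, -0.2853, 0.0586]
tcp_rot: [[0.128, 0.983, -0.128], [0.696, -0.181, -0.695], [-0.706, -0.0, -0.708]]
wrist_force: [0.5, 0.6, 0.3]
opening: 0.0709
grasp_force: 0.0
time: 19.3
ee_pos: [0.53, -0.2852, 0.129]
tcp_rot: [[0.128, 0.983, -0.128], [0.697, -0.181, -0.694], [-0.706, -0.0, -0.708]]
wrist_force: [-0.7, 0.4, -0.4]
opening: 0.0711
grasp_force: 0.0
0.88 [284. 154.] x [-0.0253  0.0016  0.0278] y [-0.0144 -0.0061 -0.005 ] z [0.0086 0.0419 0.0617] rect ((522.1730346679688, -304.5179138183594), (41.357627868652344, 67.48114013671875), 89.96479034423828)
0.85 [280. 192.] x [-0.0267  0.0002  0.0267] y [-0.0401 -0.0309 -0.0294] z [0.0528 0.0599 0.0619] rect ((508.1635437011719, -371.0310363769531), (117.3683090209961, 84.37115478515625), 84.65413665771484)
0.23 [193. 232.] x [-0.1985 -0.1188 -0.0775] y [-0.3177 -0.2089 -0.1581] z [0.0001 0.0113 0.0148] rect ((342.7991027832031, -501.3377380371094), (215.72366333007812, 37.69236373901367), 47.004661560058594)
[[ 0.1264  0.9835 -0.1298  0.5291]
 [ 0.6968 -0.1812 -0.694  -0.2851]
 [-0.7061 -0.0027 -0.7081  0.1278]
 [ 0.      0.      0.      1.    ]]
[-0.1495  0.2734  1.7353 -0.8249  1.2894  0.3381]
[ 0.431  -0.165   0.0695]
9.9 [ 0.512  -0.222   0.0695] [ 0.5035 -0.1732  0.02  ]
-80.1 [ 0.431  -0.165   0.0695] [ 0.4798 -0.1565  0.02  ]
```

```bash
cat >> h.py <<'E'
def tileA(c,a):
    x=np.array([-np.sin(np.radians(a)),np.cos(np.radians(a)),0]); P=np.array([*c,0])+.0205*x+.020*ez
    g=tgt(P,a,-45); h=g.copy(); h[:3,3]-=.07*g[:3,2]; return h,g
E
python3 - <<'E'
from h import *
h,g=tileA([.5,-.153],9.9)
plan(tgt([.51,-.17,.16],0,-45),h,g)
E
```

```text
move [  5.5   -3.98 -10.02] [-7.5 -0.1 -7.3] n=2.9
move [12.48 -2.2   0.32] [-7.  0. -7.] n=3.0
move [0. 0. 7.] [-0.  0. -0.] n=1.7
```

```bash
python3 -m inch '[5.5,-4,-10,-7.5,0,-7.3,40,5.5,-4,-10,-7.5,0,-7.3,40,5.5,-4,-10,-7.5,0,-7.3,40,5.5,-4,-10,-7.5,0,-7.3,40,5.5,-4,-10,-7.5,0,-7.3,40]'
python3 -m inch '[11,-2.2,-0.7,-7,0,-7,40,11,-2.2,-0.7,-7,0,-7,40,11,-2.2,-0.7,-7,0,-7,40,11,-2.2,-0.7,-7,0,-7,40,11,-2.2,-0.7,-7,0,-7,40]'
python3 chk.py w8.png
python3 -c "
from h import *
h,g=tileA([.5,-.153],9.9); plan(g)"
```

```text
time: 19.82
ee_pos: [0.5106, -0.1686, 0.1606]
tcp_rot: [[-0.002, 1.0, 0.004], [0.708, 0.004, -0.706], [-0.706, 0.001, -0.708]]
wrist_force: [0.7, 0.2, -0.0]
opening: 0.0786
grasp_force: 0.0
time: 20.23
ee_pos: [0.4874, -0.088, 0.0865]
tcp_rot: [[-0.124, 0.985, 0.121], [0.696, 0.174, -0.697], [-0.707, -0.002, -0.707]]
wrist_force: [-0.0, -0.1, -0.3]
opening: 0.0784
grasp_force: 0.0
0.94 [280. 200.] x [-0.0858 -0.0566 -0.0259] y [0.1002 0.141  0.161 ] z [0.0009 0.0122 0.0131] rect ((500.2427673339844, -158.28494262695312), (61.547767639160156, 71.27458953857422), 10.264262199401855)
0.91 [261. 288.] x [-0.0278 -0.0242  0.0214] y [-0.0392 -0.0308 -0.0289] z [0.0151 0.0502 0.0616] rect ((515.3242797851562, -327.0589294433594), (37.809776306152344, 52.70703125), 64.53421783447266)
0.84 [283. 283.] x [-0.0265 -0.0014  0.0268] y [-0.0148 -0.0058 -0.004 ] z [0.0176 0.0424 0.0615] rect ((520.5546875, -297.172119140625), (50.732845306396484, 56.493309020996094), 48.02104187011719)
[[-0.1199  0.9851  0.1231  0.4893]
 [ 0.6969  0.1718 -0.6963 -0.0885]
 [-0.707   0.0023 -0.7072  0.0887]
 [ 0.      0.      0.      1.    ]]
[ 0.2417  0.0857  2.0361 -0.8441  1.2345  0.453 ]
move [ 1.69 -0.07  8.03] [ 0.1 -0.  -0.1] n=2.0
```

View pics/w8.png

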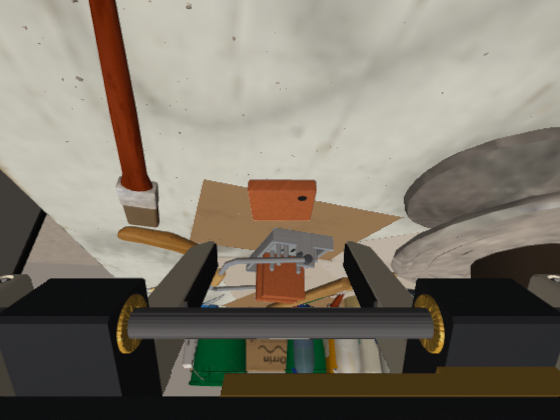

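Run:
```python
from h import *
im,d,p,T=cap("wrist"); C=cloud(d,p,T); h,g=tileA([.5,-.153],9.9)
m=(C[:,2]>.035)&(C[:,0]>.55)&(C[:,0]<.75)&(C[:,1]>-.25)&(C[:,1]<.1); W=C[m]; print(m.sum(),W[:,0].min())
Q=(W-g[:3,3])@g[:3,:3]   # in tool frame at grasp
b=(abs(Q[:,0])<.08)&(Q[:,2]<-.03); print("min tool y near body",Q[b][:,1].min() if b.any() else None, Q[np.argsort(Q[:,1])[:3]])
```

```text
12488 0.5500045401197291
min tool y near body 0.07579693815521696 [[ 0.0135  0.0758 -0.1604]
 [ 0.0165  0.0759 -0.1551]
 [ 0.0137  0.076  -0.161 ]]
```

Run:
```python
from h import *
im,d,p,T=cap("wrist"); C=cloud(d,p,T,d>.21); h,g=tileA([.5,-.153],9.9)
m=(C[:,2]>.035)&(C[:,0]>.55)&(C[:,0]<.8)&(C[:,1]>-.25)&(C[:,1]<.1); W=C[m]; print(m.sum(),W[:,0].min(),W[W[:,0].argmin()])
Q=(W-g[:3,3])@g[:3,:3]
b=(abs(Q[:,0])<.06)&(Q[:,2]<-.03); print("min tool y near body",Q[b][:,1].min() if b.any() else None)
T=r.boxes_of("wrist","banding_wheel"); print(T[:1])
```

```text
2653 0.5803896311713621 [ 0.5804 -0.1091  0.061 ]
min tool y near body 0.08666072268808349
[]
```

Run:
```python
from h import *
plan(tgt([.495,-.12,.15],9.9,-20),tgt([.5,-.153,.10],9.9,0),tgt([.5,-.153,.021],9.9,0),tgt([.5,-.153,.18],9.9,0),tgt([.49,-.31,.18],9.9,0),tgt([.475,-.447,.18],9.9,0),tgt([.475,-.447,.022],9.9,0))
```

```text
move [-6.55  0.02 -2.03] [ 0.2 25.  -0.2] n=3.5
move [-1.43 -0.07  5.84] [ 0. 20.  0.] n=2.8
move [-0.   0.   7.9] [ 0.  0. -0.] n=1.9
move [ -0.    0.  -15.9] [ 0.  0. -0.] n=3.8
move [-15.29  -3.68   0.  ] [ 0.  0. -0.] n=3.8
move [-13.24  -3.83   0.  ] [ 0.  0. -0.] n=3.3
move [ 0.   0.  15.8] [ 0.  0. -0.] n=3.8
```

```bash
python3 -m inch '[-6.5,0,-2,0,25,0,40,-6.5,0,-2,0,25,0,40,-6.5,0,-2,0,25,0,40,-6.5,0,-2,0,25,0,40,-6.5,0,-2,0,25,0,40]'
python3 -m inch '[-1.4,0,5.8,0,20,0,40,-1.4,0,5.8,0,20,0,40,-1.4,0,5.8,0,20,0,40,-1.4,0,5.8,0,20,0,40,-1.4,0,5.8,0,20,0,40]'
python3 -c "
from h import *
plan(tgt([.5,-.153,.021],9.9,0))"
```

```text
time: 20.9
ee_pos: [0.4969, -0.1224, 0.1535]
tcp_rot: [[-0.154, 0.986, 0.068], [0.928, 0.168, -0.333], [-0.339, 0.012, -0.941]]
wrist_force: [0.3, -0.6, 0.3]
opening: 0.0783
grasp_force: 0.0
time: 21.32
ee_pos: [0.499, -0.1531, 0.0979]
tcp_rot: [[-0.168, 0.986, -0.0], [0.986, 0.168, -0.002], [-0.002, -0.0, -1.0]]
wrist_force: [-0.4, -0.2, 0.1]
opening: 0.0785
grasp_force: 0.0
move [0.01 0.1  7.69] [-0.   0.1 -0.2] n=1.8
```

```bash
python3 -m inch '[0,0.1,3.5,0,0,0,40,0,0.1,6.5,0,0,0,40,0,0.1,7.6,0,0,0,40,0,0.1,7.6,0,0,0,40,0,0.1,7.6,0,0,0,40]'
python3 -m inch '[0,0,0,0,0,0,255,0,0,0,0,0,0,255,0,0,0,0,0,0,255,0,0,0,0,0,0,255,0,0,0,0,0,0,255]'
python3 -m inch '[0,0,-4,0,0,0,255,0,0,-15.9,0,0,0,255,0,0,-15.9,0,0,0,255,0,0,-15.9,0,0,0,255,0,0,-15.9,0,0,0,255]'
python3 -m inch '[-15.3,-3.7,0,0,0,0,255,-15.3,-3.7,0,0,0,0,255,-15.3,-3.7,0,0,0,0,255,-15.3,-3.7,0,0,0,0,255,-15.3,-3.7,0,0,0,0,255]'
python3 -m inch '[-13.2,-3.8,0,0,0,0,255,-13.2,-3.8,0,0,0,0,255,-13.2,-3.8,0,0,0,0,255,-13.2,-3.8,0,0,0,0,255,-13.2,-3.8,0,0,0,0,255]'
python3 -c "
from h import *
plan(tgt([.475,-.447,.023],9.9,0))"
```

```text
time: 21.73
ee_pos: [0.5007, -0.1502, 0.023]
tcp_rot: [[-0.174, 0.985, 0.001], [0.985, 0.174, -0.0], [-0.0, 0.001, -1.0]]
wrist_force: [-0.2, 0.6, 0.7]
opening: 0.0782
grasp_force: 0.0
time: 22.15
ee_pos: [0.5018, -0.1516, 0.024]
tcp_rot: [[-0.172, 0.985, 0.004], [0.985, 0.172, 0.0], [-0.0, 0.004, -1.0]]
wrist_force: [-1.0, 0.5, 5.6]
opening: 0.0554
grasp_force: 30.0
time: 22.57
ee_pos: [0.5049, -0.1532, 0.1913]
tcp_rot: [[-0.172, 0.985, 0.015], [0.985, 0.172, -0.004], [-0.007, 0.014, -1.0]]
wrist_force: [1.1, -0.7, 1.0]
opening: 0.055
grasp_force: 30.0
time: 22.98
ee_pos: [0.4893, -0.3141, 0.1814]
tcp_rot: [[-0.168, 0.986, 0.002], [0.986, 0.168, -0.002], [-0.002, 0.002, -1.0]]
wrist_force: [1.1, 0.8, -1.2]
opening: 0.0555
grasp_force: 30.0
time: 23.4
ee_pos: [0.4745, -0.4482, 0.1806]
tcp_rot: [[-0.169, 0.986, 0.002], [0.986, 0.169, 0.001], [0.0, 0.002, -1.0]]
wrist_force: [-0.2, -0.7, -0.7]
opening: 0.0553
grasp_force: 30.0
move [ 0.1   0.04 15.76] [ 0.1 -0.  -0.2] n=3.8
```

```bash
python3 -m inch '[0,0,4,0,0,0,255,0,0,8,0,0,0,255,0,0,12,0,0,0,255,0,0,15,0,0,0,255,0,0,15.5,0,0,0,255]'
python3 -m inch '[0,0,0,0,0,0,255,0,0,0,0,0,0,255,0,0,0,0,0,0,40,0,0,0,0,0,0,40,0,0,0,0,0,0,40]'
python3 -m inch '[0,0,0,0,0,0,40,0,0,-8,0,0,0,40,0,0,-15,0,0,0,40,0,0,-15,0,0,0,40,0,0,-15,0,0,0,40]'
python3 - <<'E'
from h import *
h,g=tile([.475,-.447],-80.1)
plan(tgt([.455,-.43,.22],-22,0),tgt([.43,-.43,.22],-53,4),tgt([.42,-.43,.18],-75,25),h)
E
```

```text
time: 23.82
ee_pos: [0.4745, -0.4408, 0.0206]
tcp_rot: [[-0.173, 0.985, -0.002], [0.985, 0.173, 0.007], [0.007, -0.001, -1.0]]
wrist_force: [-2.2, 2.0, 1.2]
opening: 0.0554
grasp_force: 30.0
time: 24.23
ee_pos: [0.4773, -0.4458, 0.0286]
tcp_rot: [[-0.172, 0.985, 0.004], [0.985, 0.172, -0.001], [-0.002, 0.004, -1.0]]
wrist_force: [-0.0, 0.0, -0.4]
opening: 0.0709
grasp_force: 0.0
time: 24.65
ee_pos: [0.4772, -0.4464, 0.1826]
tcp_rot: [[-0.172, 0.985, 0.007], [0.985, 0.172, -0.004], [-0.005, 0.006, -1.0]]
wrist_force: [0.1, -0.6, 1.2]
opening: 0.0784
grasp_force: 0.0
move [ 1.98 -1.88 -3.76] [ 0.4  0.2 31.9] n=4.5
move [-0.94 -2.32  0.  ] [-1.1  3.9 31. ] n=4.4
move [-1.08 -0.6   3.93] [-5.5 20.7 21.4] n=4.2
move [-6.57  2.44  9.13] [-2.9 20.   4.2] n=2.9
```

```bash
python3 -m inch '[2,-1.9,-3.8,0,0,32,40,2,-1.9,-3.8,0,0,32,40,2,-1.9,-3.8,0,0,32,40,2,-1.9,-3.8,0,0,32,40,2,-1.9,-3.8,0,0,32,40]'
python3 -m inch '[-0.9,-2.3,0,-1.1,3.9,31,40,-0.9,-2.3,0,-1.1,3.9,31,40,-0.9,-2.3,0,-1.1,3.9,31,40,-0.9,-2.3,0,-1.1,3.9,31,40,-0.9,-2.3,0,-1.1,3.9,31,40]'
python3 -m inch '[-1.1,-0.6,3.9,-5.5,20.7,21.4,40,-1.1,-0.6,3.9,-5.5,20.7,21.4,40,-1.1,-0.6,3.9,-5.5,20.7,21.4,40,-1.1,-0.6,3.9,-5.5,20.7,21.4,40,-1.1,-0.6,3.9,-5.5,20.7,21.4,40]'
python3 -m inch '[-6.3,2.4,8.5,-2.9,20,4.2,40,-6.3,2.4,8.5,-2.9,20,4.2,40,-6.3,2.4,8.5,-2.9,20,4.2,40,-6.3,2.4,8.5,-2.9,20,4.2,40,-6.3,2.4,8.5,-2.9,20,4.2,40]'
python3 chk.py w9.png
```

```text
time: 25.07
ee_pos: [0.4538, -0.4288, 0.2156]
tcp_rot: [[0.383, 0.924, 0.003], [0.924, -0.383, -0.0], [0.001, 0.003, -1.0]]
wrist_force: [0.3, 0.2, -0.7]
opening: 0.0781
grasp_force: 0.0
time: 25.48
ee_pos: [0.4287, -0.4287, 0.2149]
tcp_rot: [[0.802, 0.594, 0.06], [0.593, -0.804, 0.043], [0.073, 0.001, -0.997]]
wrist_force: [-0.2, 0.1, -0.1]
opening: 0.0781
grasp_force: 0.0
time: 25.9
ee_pos: [0.4173, -0.4286, 0.1739]
tcp_rot: [[0.875, 0.251, 0.413], [0.226, -0.968, 0.11], [0.427, -0.003, -0.904]]
wrist_force: [-1.1, 0.2, -0.5]
opening: 0.0785
grasp_force: 0.0
time: 26.32
ee_pos: [0.4032, -0.4549, 0.0676]
tcp_rot: [[0.698, 0.171, 0.695], [0.115, -0.985, 0.128], [0.707, -0.009, -0.707]]
wrist_force: [0.2, 0.1, 0.5]
opening: 0.0778
grasp_force: 0.0
0.97 [124. 109.] x [-0.0271 -0.0136  0.0259] y [-0.0192 -0.0174 -0.0073] z [0.0089 0.0559 0.0621] rect ((529.7786254882812, -276.9516906738281), (84.77392578125, 55.99858856201172), 81.56735229492188)
0.78 [155. 120.] x [-0.0281 -0.0065  0.0247] y [-0.0434 -0.0423 -0.0328] z [0.0168 0.0482 0.0621] rect ((521.1735229492188, -323.5536193847656), (13.418033599853516, 56.00591278076172), 79.93830108642578)
[[ 0.6962  0.1735  0.6965  0.4057]
 [ 0.1239 -0.9848  0.1215 -0.4582]
 [ 0.7071  0.0017 -0.7072  0.0733]
 [ 0.      0.      0.      1.    ]]
[-1.3696  0.2417  1.894   0.8781  1.1641 -0.407 ]
```

Run:
```python
from h import *
im,d,p,T=cap("wrist","w10.png")
hsv=cv2.cvtColor(im,cv2.COLOR_BGR2HSV); m=((hsv[...,0]<10)|(hsv[...,0]>172))&(hsv[...,1]>120)&(d>.12)
n,l,st,ce=cv2.connectedComponentsWithStats(m.astype(np.uint8))
for i in range(1,n):
    if st[i,4]>300:
        C=cloud(d,p,T,l==i); C=C[abs(C[:,2]-.012)<.003]
        if len(C)>50: print(ce[i],cv2.minAreaRect((C[:,:2]*1000).astype(np.float32)))
plan(tile([.475,-.447],-80.1)[1])
```

```text
[418.1312  63.8831] ((701.92041015625, -566.0311889648438), (17.928321838378906, 145.97463989257812), 9.720178604125977)
[138.5634 121.172 ] ((503.1107177734375, -313.9068603515625), (18.504133224487305, 43.8726921081543), 27.79680633544922)
[514.3857 114.82  ] ((629.4461669921875, -670.68505859375), (17.141311645507812, 122.12940216064453), 28.368600845336914)
[282.5544 209.9212] ((476.38214111328125, -447.4080505371094), (55.36785888671875, 54.920310974121094), 9.673809051513672)
move [-0.38  0.    7.33] [ 0.1 -0.   0.3] n=1.8
```

Tile is at (0.476,-0.447), as planned. Grip and carry to slot +12.

```bash
python3 -m inch '[-0.3,0,4,0,0,0,40,-0.3,0,7.2,0,0,0,40,-0.3,0,7.2,0,0,0,40,-0.3,0,7.2,0,0,0,40,-0.3,0,7.2,0,0,0,40]'
python3 -m inch '[0,0,0,0,0,0,255,0,0,0,0,0,0,255,0,0,0,0,0,0,255,0,0,0,0,0,0,255,0,0,0,0,0,0,255]'
python3 -m inch '[0,0,0,0,0,0,255,0,0,0,0,0,0,255,0,0,0,0,0,0,255,0,0,0,0,0,0,255,0,0,0,0,0,0,255]'
python3 - <<'E'
from h import *
T=pose();print(T, r.observe()["grasp_force"])
u=np.array([.985,.172,0]); du,dz=T[2,3]-.006,-(T[:3,3]-[.476,-.447,0])@u; print("du,dz",du,dz)
c=tgt(CO+(.012+du)*ey+(.033+dz+.055)*ez,-10.4,-45)
plan(tgt(T[:3,3]+[0,0,.11],-80.2,45),tgt([.44,-.43,.16],-65,20),tgt([.47,-.38,.20],-45,-8),tgt([.50,-.32,.20],-25,-33),c)
E
```

```text
time: 26.88
ee_pos: [0.4546, -0.4496, 0.0211]
tcp_rot: [[0.694, 0.175, 0.698], [0.126, -0.985, 0.121], [0.708, 0.004, -0.706]]
wrist_force: [0.0, -0.7, 0.3]
opening: 0.0787
grasp_force: 0.0
time: 27.3
ee_pos: [0.4528, -0.4493, 0.0188]
tcp_rot: [[0.695, 0.171, 0.698], [0.12, -0.985, 0.121], [0.709, -0.0, -0.705]]
wrist_force: [-3.9, -0.1, 4.8]
opening: 0.0555
grasp_force: 30.0
time: 27.72
ee_pos: [0.4528, -0.4493, 0.0188]
tcp_rot: [[0.695, 0.171, 0.698], [0.12, -0.985, 0.121], [0.709, -0.0, -0.705]]
wrist_force: [-4.1, -0.0, 5.5]
opening: 0.0553
grasp_force: 30.0
[[ 0.695   0.1708  0.6984  0.4528]
 [ 0.1202 -0.9853  0.1214 -0.4493]
 [ 0.7089 -0.0004 -0.7053  0.0188]
 [ 0.      0.      0.      1.    ]] 29.998896718025208
du,dz 0.012780280203727462 0.023270535816187963
move [ 7.8  -0.   -7.76] [-0.  -0.1  0. ] n=2.6
move [ 1.55 -2.12 -2.87] [  8.2 -24.9 -12.9] n=4.1
move [ 5.91 -3.26 -2.11] [  2.1 -27.7 -20.1] n=4.8
move [ 6.3  -2.12 -0.89] [ -7.1 -24.7 -18.9] n=4.5
move [10.36  0.56  3.85] [ -9.2 -11.9 -11.4] n=2.7
```

```bash
python3 -m inch '[7.8,0,-7.8,0,0,0,255,7.8,0,-7.8,0,0,0,255,7.8,0,-7.8,0,0,0,255,7.8,0,-7.8,0,0,0,255,7.8,0,-7.8,0,0,0,255]'
python3 -m inch '[1.5,-2.1,-2.9,8.2,-24.9,-12.9,255,1.5,-2.1,-2.9,8.2,-24.9,-12.9,255,1.5,-2.1,-2.9,8.2,-24.9,-12.9,255,1.5,-2.1,-2.9,8.2,-24.9,-12.9,255,1.5,-2.1,-2.9,8.2,-24.9,-12.9,255]'
python3 -m inch '[5.9,-3.3,-2.1,2.1,-27.7,-20.1,255,5.9,-3.3,-2.1,2.1,-27.7,-20.1,255,5.9,-3.3,-2.1,2.1,-27.7,-20.1,255,5.9,-3.3,-2.1,2.1,-27.7,-20.1,255,5.9,-3.3,-2.1,2.1,-27.7,-20.1,255]'
python3 -m inch '[6.3,-2.1,-0.9,-7.1,-24.7,-18.9,255,6.3,-2.1,-0.9,-7.1,-24.7,-18.9,255,6.3,-2.1,-0.9,-7.1,-24.7,-18.9,255,6.3,-2.1,-0.9,-7.1,-24.7,-18.9,255,6.3,-2.1,-0.9,-7.1,-24.7,-18.9,255]'
python3 -m inch '[10.1,0.4,3.6,-9.2,-11.9,-11.4,255,10.1,0.4,3.6,-9.2,-11.9,-11.4,255,10.1,0.4,3.6,-9.2,-11.9,-11.4,255,10.1,0.4,3.6,-9.2,-11.9,-11.4,255,10.1,0.4,3.6,-9.2,-11.9,-11.4,255]'
python3 -m inch '[0,0,0,0,0,0,255,0,0,0,0,0,0,255,0,0,0,0,0,0,255,0,0,0,0,0,0,255,0,0,0,0,0,0,255]'
python3 ins.py .012 .0128 .0233 .035;python3 chk.py w11.png
```

```text
time: 28.13
ee_pos: [0.453, -0.4502, 0.1305]
tcp_rot: [[0.695, 0.171, 0.699], [0.123, -0.985, 0.119], [0.709, 0.003, -0.706]]
wrist_force: [0.2, 0.6, -2.1]
opening: 0.0559
grasp_force: 30.0
time: 28.55
ee_pos: [0.4412, -0.4297, 0.16]
tcp_rot: [[0.85, 0.429, 0.306], [0.403, -0.904, 0.144], [0.339, 0.001, -0.941]]
wrist_force: [1.4, -0.6, 0.5]
opening: 0.0557
grasp_force: 30.0
time: 28.97
ee_pos: [0.4691, -0.3784, 0.1977]
tcp_rot: [[0.696, 0.711, -0.1], [0.704, -0.703, -0.097], [-0.14, -0.003, -0.99]]
wrist_force: [-0.2, -0.1, -2.7]
opening: 0.0557
grasp_force: 30.0
time: 29.38
ee_pos: [0.4979, -0.3169, 0.1951]
tcp_rot: [[0.344, 0.91, -0.231], [0.765, -0.415, -0.493], [-0.545, -0.007, -0.839]]
wrist_force: [0.7, -0.1, -0.9]
opening: 0.0556
grasp_force: 30.0
time: 29.8
ee_pos: [0.5267, -0.2606, 0.1094]
tcp_rot: [[0.12, 0.984, -0.131], [0.7, -0.178, -0.691], [-0.704, -0.009, -0.71]]
wrist_force: [-1.2, -1.0, 0.7]
opening: 0.0554
grasp_force: 30.0
time: 30.22
ee_pos: [0.5309, -0.2631, 0.1158]
tcp_rot: [[0.131, 0.984, -0.125], [0.697, -0.181, -0.694], [-0.705, 0.004, -0.709]]
wrist_force: [-0.6, 0.2, -0.8]
opening: 0.0558
grasp_force: 30.0
[[ 0.1307  0.9836 -0.1246  0.5309]
 [ 0.6971 -0.1806 -0.6939 -0.2631]
 [-0.705   0.0038 -0.7092  0.1158]
 [ 0.      0.      0.      1.    ]] 0.05576640817774866
move [1.79 0.19 1.68] [ 0.2 -0.2 -0.2] n=0.6
0.88 [282. 238.] x [-0.0288 -0.0022  0.0242] y [0.0111 0.0172 0.0185] z [0.0648 0.0954 0.1187] rect ((518.084716796875, -371.489501953125), (211.84771728515625, 101.75675201416016), 70.78287506103516)
0.84 [285. 174.] x [-0.0251  0.0017  0.0282] y [-0.0072 -0.0059 -0.0048] z [0.0073 0.0314 0.0487] rect ((549.6832885742188, -314.3158874511719), (54.02043914794922, 99.0699462890625), 33.890380859375)
[[ 0.1295  0.9837 -0.1249  0.5306]
 [ 0.6972 -0.1798 -0.694  -0.2627]
 [-0.7051  0.0028 -0.7091  0.1153]
 [ 0.      0.      0.      1.    ]]
[-0.1108  0.2886  1.7425 -0.8201  1.2948  0.3829]
```

```bash
python3 -m inch '[0.8,0.2,0.7,0,0,0,255,1.6,0.2,1.5,0,0,0,255,1.8,0.2,1.7,0,0,0,255,1.8,0.2,1.7,0,0,0,255,1.8,0.2,1.7,0,0,0,255]'
python3 -m inch '[0.6,0,0.6,0,0,0,255,1.2,0,1.2,0,0,0,255,1.7,0,1.7,0,0,0,255,2,0,2,0,0,0,255,2.1,0,2.1,0,0,0,255]'
python3 -m inch '[0.1,0,0.1,0,0,0,255,0.1,0,0.1,0,0,0,255,0.1,0,0.1,0,0,0,60,0.1,0,0.1,0,0,0,60,0.1,0,0.1,0,0,0,60]'
python3 -m inch '[-5,0,-5,0,0,0,60,-5,0,-5,0,0,0,60,-5,0,-5,0,0,0,60,-5,0,-5,0,0,0,60,-5,0,-5,0,0,0,60]'
python3 chk.py w12.png
python3 - <<'E'
from h import *
im,d,p,T=cap("scene"); cv2.imwrite("pics/s12.png",cv2.resize(im[210:340,230:390],None,fx=4,fy=4,interpolation=cv2.INTER_CUBIC))
E
```

```text
time: 30.73
ee_pos: [0.532, -0.2616, 0.0889]
tcp_rot: [[0.126, 0.984, -0.126], [0.697, -0.179, -0.694], [-0.706, -0.0, -0.709]]
wrist_force: [-0.6, 0.1, -0.5]
opening: 0.0554
grasp_force: 30.0
time: 31.15
ee_pos: [0.5319, -0.2617, 0.0591]
tcp_rot: [[0.127, 0.984, -0.126], [0.697, -0.179, -0.694], [-0.706, -0.0, -0.708]]
wrist_force: [-1.3, 1.6, 2.8]
opening: 0.0551
grasp_force: 30.0
time: 31.57
ee_pos: [0.5329, -0.2617, 0.0589]
tcp_rot: [[0.128, 0.984, -0.124], [0.697, -0.179, -0.694], [-0.705, 0.002, -0.709]]
wrist_force: [0.8, 0.6, -1.2]
opening: 0.0693
grasp_force: 0.0
time: 31.98
ee_pos: [0.5325, -0.2617, 0.1293]
tcp_rot: [[0.128, 0.984, -0.125], [0.697, -0.179, -0.694], [-0.705, 0.002, -0.709]]
wrist_force: [-0.5, -0.1, -0.4]
opening: 0.0711
grasp_force: 0.0
0.81 [279. 206.] x [-0.027  -0.0013  0.0266] y [-0.0532 -0.0309 -0.0172] z [0.0467 0.06   0.0619] rect ((501.2192687988281, -374.2041015625), (147.86666870117188, 54.721641540527344), 68.33993530273438)
0.63 [283. 191.] x [-0.0253  0.0011  0.0276] y [-0.017  -0.0066 -0.0049] z [0.0527 0.06   0.0619] rect ((527.7816162109375, -298.228515625), (14.013081550598145, 55.80396270751953), 79.54292297363281)
0.56 [280. 153.] x [-0.0262 -0.0002  0.0261] y [0.0099 0.0187 0.0198] z [0.0092 0.0426 0.0618] rect ((535.9532470703125, -275.23260498046875), (27.374731063842773, 65.55802917480469), 62.21735382080078)
[[ 0.1264  0.9839 -0.1266  0.5316]
 [ 0.6976 -0.1789 -0.6938 -0.2617]
 [-0.7052 -0.0006 -0.709   0.128 ]
 [ 0.      0.      0.      1.    ]]
[-0.1089  0.2735  1.7341 -0.8144  1.3138  0.3631]
```

View pics/w12.png

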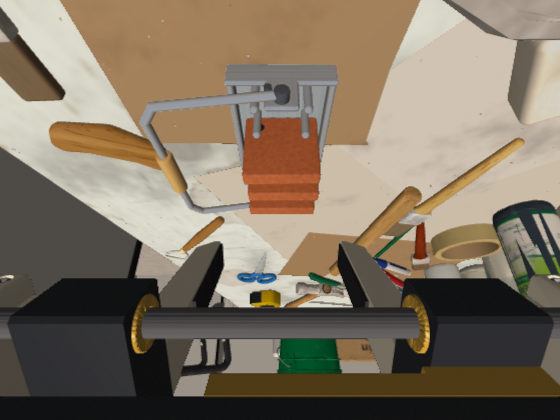

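```bash
cat >> h.py <<'E'
def pit(P,a,s):
    "grasp point P (2 mm behind TCP), tool pitched s about tool x (s<0: points towards +tool y)"
    T=tgt(P,a); T[:3,:3]=T[:3,:3]@Ro.from_euler("x",s,degrees=True).as_matrix(); T[:3,3]+=.002*T[:3,2]; return T
def bail(b,s,back=0,a=-10.4):
    b=np.radians(b); T=pit(CO+.034*ez+.085*(-np.cos(b)*ex+np.sin(b)*ez),a,s); T[:3,3]-=back*T[:3,2]; return T
E
python3 - <<'E'
from h import *
plan(tgt([.50,-.265,.2],-10.4,-20),tgt([.44,-.268,.22],-10.4,0),pit([.40,-.264,.17],-10.4,-25),bail(8,-45,.06),bail(8,-45))
print("swing"); S=[bail(b,-45+b-8) for b in (8,21,34,47,60,73)]
for i in range(5): plan(S[i+1],start=S[i])
E
```

```text
move [-5.71 -3.05 -4.48] [ 0.  24.9  0.1] n=3.5
move [-1.98 -5.85 -1.41] [-0. 20. -0.] n=2.8
move [-0.33 -3.92  5.18] [-25.  -0.   0.] n=3.5
move [ 0.06 -3.03  7.56] [-20.  -0.  -0.] n=2.8
move [0. 0. 6.] [-0.  0.  0.] n=1.4
swing
move [ 0.    1.61 -0.98] [13.  0.  0.] n=1.8
move [ 0.    1.61 -0.98] [13. -0. -0.] n=1.8
move [ 0.    1.61 -0.98] [13.  0. -0.] n=1.8
move [ 0.    1.61 -0.98] [13. -0.  0.] n=1.8
move [ 0.    1.61 -0.98] [13.  0.  0.] n=1.8
```

```bash
python3 -m inch '[-5.7,-3,-4.5,0,25,0,60,-5.7,-3,-4.5,0,25,0,60,-5.7,-3,-4.5,0,25,0,60,-5.7,-3,-4.5,0,25,0,60,-5.7,-3,-4.5,0,25,0,60]'
python3 -m inch '[-2,-5.8,-1.4,0,20,0,165,-2,-5.8,-1.4,0,20,0,165,-2,-5.8,-1.4,0,20,0,165,-2,-5.8,-1.4,0,20,0,165,-2,-5.8,-1.4,0,20,0,165]'
python3 -m inch '[-0.3,-3.9,5.2,-25,0,0,165,-0.3,-3.9,5.2,-25,0,0,165,-0.3,-3.9,5.2,-25,0,0,165,-0.3,-3.9,5.2,-25,0,0,165,-0.3,-3.9,5.2,-25,0,0,165]'
python3 -m inch '[0,-3,7,-20,0,0,165,0,-3,7,-20,0,0,165,0,-3,7,-20,0,0,165,0,-3,7,-20,0,0,165,0,-3,7,-20,0,0,165]'
python3 - <<'E'
from h import *
im,d,p,T=cap("wrist","w13.png"); print(pose(),r.observe()["joint_positions"],r.observe()["opening"])
for o in r.place_of("wrist","bail_grip")[:2]:
    c=o["centre"]; print(o["confidence"],c,pt(c,d[int(c[1]),int(c[0])],p,T),"model top",CO+.034*ez+.085*(-.99*ex+.139*ez))
plan(bail(8,-45))
E
```

```text
time: 32.55
ee_pos: [0.5016, -0.2674, 0.2036]
tcp_rot: [[0.173, 0.983, -0.057], [0.925, -0.182, -0.333], [-0.338, 0.005, -0.941]]
wrist_force: [-0.4, -0.3, 1.2]
opening: 0.0713
grasp_force: 0.0
time: 32.97
ee_pos: [0.4403, -0.2691, 0.2193]
tcp_rot: [[0.182, 0.983, -0.003], [0.983, -0.182, 0.001], [0.001, -0.003, -1.0]]
wrist_force: [-0.8, 0.1, -0.7]
opening: 0.0426
grasp_force: 0.0
time: 33.38
ee_pos: [0.3993, -0.2599, 0.162]
tcp_rot: [[0.179, 0.892, 0.414], [0.984, -0.165, -0.069], [0.007, 0.42, -0.908]]
wrist_force: [-0.2, 0.5, -0.8]
opening: 0.0328
grasp_force: 0.0
time: 33.8
ee_pos: [0.4219, -0.2871, 0.0941]
tcp_rot: [[0.163, 0.709, 0.686], [0.986, -0.133, -0.097], [0.022, 0.693, -0.721]]
wrist_force: [-0.3, 0.8, 0.3]
opening: 0.0327
grasp_force: 0.0
[[ 0.1629  0.71    0.6851  0.4219]
 [ 0.9864 -0.1326 -0.0972 -0.287 ]
 [ 0.0218  0.6917 -0.7219  0.0948]
 [ 0.      0.      0.      1.    ]] [-1.1316 -0.4899  2.495   0.863   0.8661 -1.4501] 0.032552000445923775
0.94 [255.4, 212.0] [ 0.4419 -0.2698  0.052 ] model top [ 0.4457 -0.2718  0.0458]
move [ 1.79 -2.    5.26] [-1.2 -1.6 -0.1] n=1.4
```

View pics/w13.png

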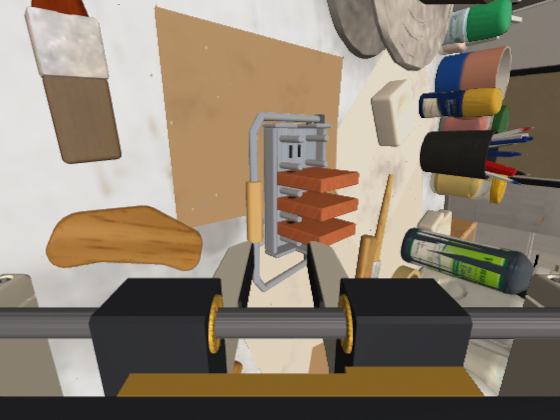

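```bash
python3 -c "
from h import *
plan(bail(8,-20,.07))"
```

```text
move [ 1.97  0.74 -1.16] [23.8 -1.6  0.3] n=3.3
```

```bash
python3 -m inch '[2,0.7,-1.2,23.8,-1.6,0.3,165,2,0.7,-1.2,23.8,-1.6,0.3,165,2,0.7,-1.2,23.8,-1.6,0.3,165,2,0.7,-1.2,23.8,-1.6,0.3,165,2,0.7,-1.2,23.8,-1.6,0.3,165]'
python3 -c "
from h import *
print(pose(),r.observe()['joint_positions']);plan(bail(8,-20,.07),bail(8,-20))"
```

```text
time: 34.32
ee_pos: [0.4256, -0.2702, 0.1151]
tcp_rot: [[0.182, 0.924, 0.335], [0.983, -0.167, -0.074], [-0.012, 0.343, -0.939]]
wrist_force: [1.0, -1.2, -0.3]
opening: 0.0327
grasp_force: 0.0
[[ 0.1821  0.9243  0.3354  0.4256]
 [ 0.9832 -0.167  -0.0735 -0.2702]
 [-0.012   0.3431 -0.9392  0.1151]
 [ 0.      0.      0.      1.    ]] [-0.8062 -0.3561  2.2036  0.2275  1.0111 -0.7189]
move [ 0.21 -0.48  0.39] [0.1 0.7 0.2] n=0.2
move [-0.  0.  7.] [ 0. -0.  0.] n=1.7
```

```bash
python3 -m inch '[0.2,-0.5,3,0,0.7,0.2,165,0.2,-0.5,6,0,0.7,0.2,165,0.2,-0.5,7.2,0,0.7,0.2,165,0.2,-0.5,7.2,0,0.7,0.2,165,0.2,-0.5,7.2,0,0.7,0.2,165]'
python3 -c "
from h import *
plan(bail(8,-20))"
python3 -m inch '[0,0,0,0,0,0,255,0,0,0,0,0,0,255,0,0,0,0,0,0,255,0,0,0,0,0,0,255,0,0,0,0,0,0,255]'
python3 -c "
from h import *
plan(bail(8,-20))"
```

```text
time: 34.73
ee_pos: [0.4421, -0.2694, 0.0409]
tcp_rot: [[0.181, 0.922, 0.342], [0.983, -0.173, -0.053], [0.01, 0.346, -0.938]]
wrist_force: [-0.8, 0.3, 1.5]
opening: 0.033
grasp_force: 0.0
move [-0.17  0.55 -0.13] [ 0.2 -0.5 -0.2] n=0.1
time: 35.15
ee_pos: [0.4431, -0.2716, 0.0429]
tcp_rot: [[0.183, 0.921, 0.345], [0.983, -0.174, -0.057], [0.008, 0.349, -0.937]]
wrist_force: [0.9, -0.9, 3.3]
opening: 0.0109
grasp_force: 30.0
move [0.02 0.34 0.02] [ 0.5 -0.4 -0.3] n=0.1
```

Run:
```python
from h import *
S=[bail(b,-20+b-8) for b in (8,20.5,33,45.5,58,70.5)]
plan(S[1],start=S[0]); plan(S[2],start=S[0])
```

```text
move [ 0.    1.   -1.53] [12.5 -0.   0. ] n=1.7
move [ 0.    2.31 -2.82] [25. -0.  0.] n=3.5
```

```bash
python3 -m inch '[0,0.46,-0.79,6.25,0,0,255,0,1,-1.53,12.5,0,0,255,0,1.62,-2.2,18.75,0,0,255,0,2.31,-2.82,25,0,0,255,0,2.31,-2.82,25,0,0,255]'
python3 -c "
from h import *
plan(bail(33,5))"
python3 -m inch '[0,0.46,-0.79,6.25,0,0,255,0,1,-1.53,12.5,0,0,255,0,1.62,-2.2,18.75,0,0,255,0,2.31,-2.82,25,0,0,255,0,2.31,-2.82,25,0,0,255]'
python3 -c "
from h import *
plan(bail(58,30)); print(r.observe()['joint_positions'])"
```

```text
time: 35.57
ee_pos: [0.4557, -0.2736, 0.0758]
tcp_rot: [[0.181, 0.98, -0.085], [0.983, -0.179, 0.025], [0.009, -0.089, -0.996]]
wrist_force: [-3.5, 0.2, 3.3]
opening: 0.0107
grasp_force: 30.0
move [-0.    0.23 -0.27] [-0.1 -0.5  0. ] n=0.1
time: 35.98
ee_pos: [0.4762, -0.2768, 0.0972]
tcp_rot: [[0.182, 0.847, -0.5], [0.983, -0.149, 0.104], [0.014, -0.511, -0.86]]
wrist_force: [-11.9, 1.8, 10.6]
opening: 0.011
grasp_force: 30.0
move [-0.05  0.26 -0.99] [-0.7 -0.7  0.3] n=0.2
[-0.517   0.6109  1.2423 -0.1615  1.8002 -0.3337]
```

```bash
python3 -m inch '[0,0.2,-0.8,0,0,0,255,0,0.2,-0.8,0,0,0,255,0,0.2,-0.8,0,0,0,255,0,0.2,-0.8,0,0,0,255,0,0.2,-0.8,0,0,0,255]'
python3 -c "
from h import *
plan(bail(58,30),bail(65,37),bail(73,45))"
```

```text
time: 36.4
ee_pos: [0.4838, -0.2789, 0.1083]
tcp_rot: [[0.182, 0.856, -0.484], [0.983, -0.154, 0.098], [0.01, -0.494, -0.869]]
wrist_force: [0.6, -0.2, -5.6]
opening: 0.0107
grasp_force: 30.0
move [0.01 0.14 0.37] [ 0.4 -0.5  0.2] n=0.1
move [ 0.    0.52 -0.89] [ 7.  0. -0.] n=1.0
move [ 0.    0.6  -1.01] [ 8. -0.  0.] n=1.1
```

```bash
python3 -m inch '[0,0.3,-0.2,3.5,0,0,255,0,0.6,-0.55,7,0,0,255,0,0.9,-1.0,11,0,0,255,0,1.3,-1.5,15,0,0,255,0,1.3,-1.5,15,0,0,255]'
python3 -c "
from h import *
plan(bail(73,45)); print(r.observe()['joint_positions'])"
```

```text
time: 36.82
ee_pos: [0.5007, -0.2818, 0.1131]
tcp_rot: [[0.183, 0.691, -0.7], [0.983, -0.121, 0.137], [0.01, -0.713, -0.701]]
wrist_force: [-6.2, 2.5, 6.8]
opening: 0.0111
grasp_force: 30.0
move [-0.01  0.08 -0.2 ] [-0.5 -0.5  0.3] n=0.1
[-0.4768  0.9167  0.8663 -0.2355  2.1193 -0.3399]
```

```bash
python3 -m inch '[0,0,-0.2,0,0,0,165,0,0,-0.2,0,0,0,165,0,0,-0.2,0,0,0,165,0,0,-0.2,0,0,0,165,0,0,-0.2,0,0,0,165]'
python3 -m inch '[0,0,-7,0,0,0,165,0,0,-7,0,0,0,165,0,0,-7,0,0,0,165,0,0,-7,0,0,0,165,0,0,-7,0,0,0,165]'
python3 - <<'E'
from h import *
plan(pit([.50,-.28,.24],-10.4,18),pit([.48,-.28,.23],-10.4,-17))
E
```

```text
time: 37.23
ee_pos: [0.5043, -0.2829, 0.1171]
tcp_rot: [[0.182, 0.702, -0.689], [0.983, -0.124, 0.134], [0.009, -0.702, -0.712]]
wrist_force: [-0.4, 0.5, -0.7]
opening: 0.0323
grasp_force: 0.0
time: 37.65
ee_pos: [0.5525, -0.2922, 0.1657]
tcp_rot: [[0.182, 0.701, -0.69], [0.983, -0.123, 0.134], [0.009, -0.703, -0.711]]
wrist_force: [-0.0, 0.5, 0.1]
opening: 0.0329
grasp_force: 0.0
move [ 0.31 -8.96 -1.32] [-26.6  -0.5   0.2] n=3.7
move [-0.36 -1.45  1.52] [-35.  -0.  -0.] n=4.9
```

```bash
python3 -m inch '[0.3,-9,-1.3,-26.6,0,0,165,0.3,-9,-1.3,-26.6,0,0,165,0.3,-9,-1.3,-26.6,0,0,165,0.3,-9,-1.3,-26.6,0,0,165,0.3,-9,-1.3,-26.6,0,0,165]'
python3 -m inch '[-0.3,-1.4,0,-35,0,0,165,-0.3,-1.4,0,-35,0,0,165,-0.3,-1.4,0,-35,0,0,165,-0.3,-1.4,0,-35,0,0,165,-0.3,-1.4,0,-35,0,0,165]'
cat > car.py <<'E'
from h import *
import sys
n=sys.argv[1]; im,d,p,T=cap(n,sys.argv[2]); C=cloud(d,p,T)
B=C[(abs(C[:,0]-.53)<.08)&(abs(C[:,1]+.287)<.085)]
m=B[(B[:,2]>.012)&(B[:,2]<.0205)]; print("rim",len(m),cv2.minAreaRect((m[:,:2]*1000).astype(np.float32)))
m=B[(B[:,2]>.09)&(B[:,2]<.14)]; q=m-CO
if len(m): print("bail",len(m),np.median(m,0),"x",np.percentile(q@ex,[5,50,95]),"y",np.percentile(q@ey,[5,50,95]),"z",np.percentile(m[:,2],[5,50,95]))
for o in r.place_of(n,"bail_grip")[:2]:
    c=o["centre"]; P=pt(c,d[int(c[1]),int(c[0])],p,T); print("grip",round(o["confidence"],2),np.round(c),P,"x",(P-CO)@ex,"y",(P-CO)@ey)
print(pose()); plan(bail(73,-17,.06),bail(73,-17))
E
python3 car.py wrist w14.png
```

```text
time: 38.07
ee_pos: [0.4982, -0.2796, 0.2398]
tcp_rot: [[0.183, 0.935, -0.305], [0.983, -0.171, 0.065], [0.008, -0.311, -0.95]]
wrist_force: [-0.8, -0.6, 0.7]
opening: 0.0328
grasp_force: 0.0
time: 38.48
ee_pos: [0.4846, -0.2802, 0.2427]
tcp_rot: [[0.184, 0.94, 0.287], [0.983, -0.178, -0.046], [0.008, 0.29, -0.957]]
wrist_force: [-1.0, 0.8, 0.3]
opening: 0.0324
grasp_force: 0.0
rim 903 ((530.4116821289062, -287.09283447265625), (122.81732177734375, 74.21031188964844), 79.8949203491211)
bail 1063 [ 0.5018 -0.2762  0.1173] x [-0.0325 -0.0278 -0.0228] y [-0.0547  0.006   0.061 ] z [0.1094 0.1173 0.1205]
grip 0.9 [261. 204.] [ 0.502  -0.2793  0.1214] x -0.027467351343464428 y 0.0027868693539744418
[[ 0.1847  0.9427  0.278   0.4801]
 [ 0.9827 -0.1808 -0.0397 -0.2775]
 [ 0.0128  0.2805 -0.9598  0.2375]
 [ 0.      0.      0.      1.    ]]
move [-0.14 -1.15  6.61] [-0.7 -0.6 -0.4] n=1.6
move [-0. -0.  6.] [ 0. -0. -0.] n=1.4
```

View pics/w14.png

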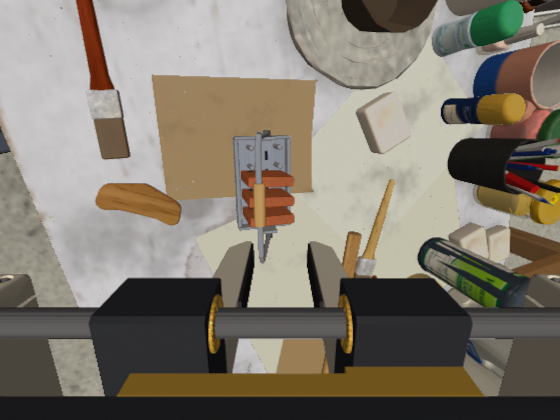

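```bash
sed -i 's/CO=np.array(\[.5285,-.287,0\])/CO=np.array([.5303,-.287,0])/' h.py
python3 - <<'E'
from h import *
plan(bail(69.5,-20,.06),bail(69.5,-20))
S=[bail(b,b-89.5) for b in(69.5,80,90)]; plan(S[1],start=S[0]); plan(S[2],start=S[0])
E
```

```text
move [-0.11 -1.81  6.7 ] [-3.7 -0.6 -0.5] n=1.7
move [-0. -0.  6.] [ 0. -0.  0.] n=1.4
move [0.   1.51 0.13] [10.5 -0.  -0. ] n=1.5
move [0.   2.91 0.5 ] [20.5 -0.   0. ] n=2.9
```

```bash
python3 -m inch '[-0.1,-1.8,6.7,-3.7,-0.6,0,165,-0.1,-1.8,6.7,-3.7,-0.6,0,165,-0.1,-1.8,8.5,-3.7,-0.6,0,165,-0.1,-1.8,12.5,-3.7,-0.6,0,165,-0.1,-1.8,12.5,-3.7,-0.6,0,165]'
python3 -c "
from h import *
plan(bail(69.5,-20))"
python3 -m inch '[0,0,0.2,0,0,0,255,0,0,0.2,0,0,0,255,0,0,0.2,0,0,0,255,0,0,0.2,0,0,0,255,0,0,0.2,0,0,0,255]'
python3 -c "
from h import *
plan(bail(69.5,-20))"
```

```text
time: 39.0
ee_pos: [0.5006, -0.2807, 0.1088]
tcp_rot: [[0.185, 0.926, 0.328], [0.983, -0.176, -0.056], [0.005, 0.333, -0.943]]
wrist_force: [-1.4, 0.4, -1.9]
opening: 0.0331
grasp_force: 0.0
move [-0.09  0.22 -0.23] [-0.6 -0.2 -0.3] n=0.1
time: 39.42
ee_pos: [0.5051, -0.2847, 0.1185]
tcp_rot: [[0.185, 0.921, 0.341], [0.983, -0.173, -0.067], [-0.003, 0.348, -0.938]]
wrist_force: [0.1, 0.3, 4.2]
opening: 0.0111
grasp_force: 30.0
move [ 0.23 -0.6   0.5 ] [ 0.4  0.2 -0.2] n=0.2
```

Run:
```python
from h import *
S=[bail(b,b-93) for b in(73,81.5,90)]; plan(S[1],start=S[0]); plan(S[2],start=S[0])
```

```text
move [0.   1.22 0.16] [ 8.5 -0.   0. ] n=1.2
move [0.   2.4  0.49] [17. -0.  0.] n=2.4
```

```bash
python3 -m inch '[0,0.6,0.1,4.3,0,0,255,0,1.2,0.16,8.5,0,0,255,0,1.8,0.3,12.8,0,0,255,0,2.4,0.49,17,0,0,255,0,2.4,0.49,17,0,0,255]'
python3 -m inch '[0,0,0,0,0,0,255,0,0,0,0,0,0,255,0,0,0,0,0,0,255,0,0,0,0,0,0,255,0,0,0,0,0,0,255]'
python3 car.py wrist w15.png
```

```text
time: 39.83
ee_pos: [0.5296, -0.2887, 0.1199]
tcp_rot: [[0.185, 0.981, 0.051], [0.983, -0.184, -0.011], [-0.001, 0.052, -0.999]]
wrist_force: [-0.9, -0.8, 1.7]
opening: 0.0109
grasp_force: 30.0
time: 40.25
ee_pos: [0.5271, -0.2883, 0.1199]
tcp_rot: [[0.186, 0.981, 0.055], [0.983, -0.186, -0.011], [-0.001, 0.056, -0.998]]
wrist_force: [-0.3, -0.5, -2.3]
opening: 0.0108
grasp_force: 30.0
rim 1548 ((530.6522827148438, -283.8236999511719), (114.69220733642578, 74.1111068725586), 79.38177490234375)
bail 4196 [ 0.5297 -0.2775  0.1231] x [-0.0198 -0.0037  0.0118] y [-0.0202  0.0075  0.0584] z [0.1117 0.1231 0.1364]
grip 0.68 [280. 262.] [ 0.5271 -0.2824  0.1252] x -0.004001280752351003 y 0.003987989128000408
[[ 0.1858  0.981   0.055   0.5273]
 [ 0.9826 -0.1855 -0.0113 -0.2883]
 [-0.0009  0.0561 -0.9984  0.1199]
 [ 0.      0.      0.      1.    ]]
move [ 0.16 -3.62 -5.3 ] [-13.8   0.1  -0.3] n=1.9
move [-0. -0.  6.] [ 0. -0. -0.] n=1.4
```

```bash
python3 -m inch '[0,0.15,0,3.2,0,0,255,0,0.3,0,3.2,0,0,255,0,0.3,0,3.2,0,0,255,0,0.3,0,3.2,0,0,255,0,0.3,0,3.2,0,0,255]'
python3 -m inch '[0,0,-1,0,0,0,255,0,0,-2,0,0,0,255,0,0,-3,0,0,0,255,0,0,-4,0,0,0,255,0,0,-4,0,0,0,255]'
python3 - <<'E'
from h import *
print(pose(),r.observe()["wrist_force"],r.observe()["ft_torque"])
for n in("top","scene"):
    im,d,p,T=cap(n,n+"20.png"); C=cloud(d,p,T)
    B=C[(C[:,0]>.40)&(C[:,0]<.68)&(C[:,1]>.06)&(C[:,1]<.40)]
    for lo,hi,q in((.084,.097,"rim"),(.208,.232,"hook"),(.243,.258,"column top")):
        m=B[(B[:,2]>lo)&(B[:,2]<hi)]; print(n,q,len(m), cv2.minAreaRect((m[:,:2]*1000).astype(np.float32)) if len(m)>5 else "", np.median(m,0) if len(m) else "")
    o=r.regions_of(n,"carrier")[:1]
    for k in r.place_of(n,"pawl_knob")[:1]+r.place_of(n,"hook_seat")[:1]+r.place_of(n,"tank_floor")[:1]+r.place_of(n,"stand")[:1]:
        c=k["centre"]; print(k["confidence"],c,"z=.216",onz(c,.216,p,T),"z=.193",onz(c,.193,p,T),"z=.012",onz(c,.012,p,T))
im=cv2.imread("pics/top20.png"); cv2.imwrite("pics/tc.png",cv2.resize(im[145:250,120:260],None,fx=5,fy=5,interpolation=cv2.INTER_CUBIC))
E
```

```text
time: 40.77
ee_pos: [0.5307, -0.2887, 0.1198]
tcp_rot: [[0.185, 0.983, 0.001], [0.983, -0.185, -0.001], [-0.0, 0.001, -1.0]]
wrist_force: [-1.0, 0.8, -0.1]
opening: 0.011
grasp_force: 30.0
time: 41.18
ee_pos: [0.5322, -0.2897, 0.1634]
tcp_rot: [[0.185, 0.983, 0.004], [0.983, -0.185, -0.003], [-0.002, 0.004, -1.0]]
wrist_force: [0.4, -0.5, -5.4]
opening: 0.0109
grasp_force: 30.0
[[ 0.1854  0.9826  0.0038  0.5322]
 [ 0.9827 -0.1854 -0.0032 -0.2897]
 [-0.0024  0.0043 -1.      0.1634]
 [ 0.      0.      0.      1.    ]] [ 0.4362 -0.4844 -5.4233] [-0.0498 -0.0395 -0.0553]
top rim 384 ((548.4955444335938, 193.50059509277344), (179.85671997070312, 285.2870178222656), 22.641592025756836) [0.5416 0.2251 0.091 ]
top hook 368 ((589.0802001953125, 222.93711853027344), (84.93815612792969, 162.41705322265625), 85.32373809814453) [0.5916 0.2142 0.2234]
top column top 404 ((650.138671875, 216.8371124267578), (62.6578483581543, 54.16294479370117), 83.74732208251953) [0.6489 0.2157 0.2532]
0.48 [204.4, 198.8] z=.216 [0.5578 0.097  0.216 ] z=.193 [0.56   0.1007 0.193 ] z=.012 [0.577  0.1297 0.012 ]
0.7
[... 508 characters left out ...]
983764648438), (85.44306182861328, 168.7853240966797), 82.89073181152344) [0.5931 0.1933 0.2202]
scene column top 121 ((648.18115234375, 213.20758056640625), (64.76399230957031, 56.396968841552734), 80.70248413085938) [0.6418 0.2055 0.2515]
0.28 [301.2, 253.1] z=.216 [ 0.3665 -0.4718  0.216 ] z=.193 [ 0.3922 -0.4425  0.193 ] z=.012 [ 0.5945 -0.2117  0.012 ]
0.55 [204.5, 151.0] z=.216 [0.5242 0.2218 0.216 ] z=.193 [0.5576 0.285  0.193 ] z=.012 [0.8204 0.7819 0.012 ]
0.7 [209.8, 207.1] z=.216 [ 0.3218 -0.1751  0.216 ] z=.193 [ 0.3453 -0.1313  0.193 ] z=.012 [0.5306 0.2134 0.012 ]
0.69 [209.5, 206.4] z=.216 [ 0.3232 -0.1711  0.216 ] z=.193 [ 0.3468 -0.1271  0.193 ] z=.012 [0.5326 0.2191 0.012 ]
```

View pics/tc.png

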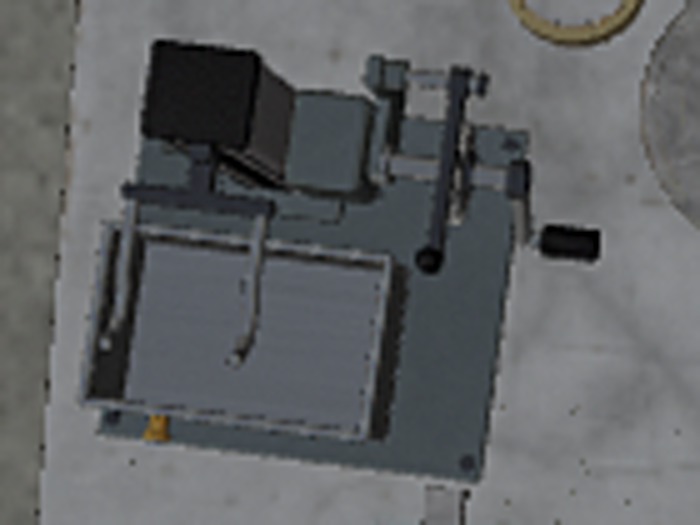

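```bash
python3 -m inch '[0,0,-2,0,0,0,255,0,0,-4.5,0,0,0,255,0,0,-7,0,0,0,255,0,0,-9.5,0,0,0,255,0,0,-11,0,0,0,255]'
python3 -m inch '[0,0,-2,0,0,0.8,255,0,0,-4.5,0,0,-1.6,255,0,0,-7,0,0,-2.4,255,0,0,-9.5,0,0,-3.2,255,0,0,-12,0,0,-3.9,255]'
python3 -c "
from h import *
plan(tgt([.5,-.18,.4],-6.5),tgt([.485,-.06,.4],-6.5),tgt([.475,.05,.4],-6.5))"
```

```text
time: 42.2
ee_pos: [0.5316, -0.2892, 0.2732]
tcp_rot: [[0.185, 0.983, 0.003], [0.983, -0.185, -0.003], [-0.002, 0.003, -1.0]]
wrist_force: [0.7, -0.7, -4.5]
opening: 0.0114
grasp_force: 30.0
time: 42.62
ee_pos: [0.5307, -0.2885, 0.3909]
tcp_rot: [[0.117, 0.993, -0.0], [0.993, -0.117, -0.0], [-0.001, -0.0, -1.0]]
wrist_force: [1.5, 0.2, -7.3]
opening: 0.0108
grasp_force: 30.0
move [10.41 -4.33 -0.91] [-0.   0.  -0.2] n=2.7
move [11.75 -2.85  0.  ] [ 0.  0. -0.] n=2.9
move [10.82 -2.24  0.  ] [ 0.  0. -0.] n=2.6
```

```bash
python3 -m inch '[1,-0.4,0,0,0,0,255,3,-1.2,0,0,0,0,255,5.5,-2.2,0,0,0,0,255,8,-3.2,0,0,0,0,255,10.4,-4.3,0,0,0,0,255]'
python3 -m inch '[2.4,-0.6,0,0,0,0,255,4.8,-1.1,0,0,0,0,255,7.1,-1.7,0,0,0,0,255,9.4,-2.3,0,0,0,0,255,11.8,-2.8,0,0,0,0,255]'
python3 -m inch '[2.4,-0.5,0,0,0,0,255,4.8,-1,0,0,0,0,255,7.2,-1.5,0,0,0,0,255,9.4,-2,0,0,0,0,255,10.8,-2.2,0,0,0,0,255]'
python3 -m inch '[0,0,0,0,0,0,255,0,0,0,0,0,0,255,0,0,0,0,0,0,255,0,0,0,0,0,0,255,0,0,0,0,0,0,255]'
python3 - <<'E'
from h import *
print(pose())
im,d,p,T=cap("wrist","w16.png"); C=cloud(d,p,T,d>.2)
B=C[(C[:,0]>.40)&(C[:,0]<.70)&(C[:,1]>.06)&(C[:,1]<.40)]
for lo,hi,q in((.086,.094,"rim"),(.208,.240,"hook"),(.247,.257,"column top"),(.186,.2,"knob")):
    m=B[(B[:,2]>lo)&(B[:,2]<hi)]; print(q,len(m), cv2.minAreaRect((m[:,:2]*1000).astype(np.float32)) if len(m)>5 else "", np.median(m,0) if len(m) else "")
for n in("hook_seat","pawl_knob","tank_floor"):
    for k in r.place_of("wrist",n)[:2]:
        c=k["centre"]; print(n,round(k["confidence"],2),np.round(c),"z=.216",onz(c,.216,p,T),"z=.193",onz(c,.193,p,T),"z=.012",onz(c,.012,p,T))
E
```

```text
time: 43.03
ee_pos: [0.4996, -0.1784, 0.3876]
tcp_rot: [[0.119, 0.993, -0.002], [0.993, -0.119, 0.001], [0.0, -0.002, -1.0]]
wrist_force: [0.8, 0.7, -4.9]
opening: 0.0114
grasp_force: 30.0
time: 43.45
ee_pos: [0.4856, -0.0581, 0.3878]
tcp_rot: [[0.119, 0.993, -0.002], [0.993, -0.119, -0.0], [-0.0, -0.002, -1.0]]
wrist_force: [1.4, 0.1, -5.7]
opening: 0.0112
grasp_force: 30.0
time: 43.87
ee_pos: [0.4763, 0.0527, 0.3879]
tcp_rot: [[0.117, 0.993, -0.002], [0.993, -0.117, 0.001], [0.0, -0.002, -1.0]]
wrist_force: [-0.1, 1.5, -6.1]
opening: 0.0107
grasp_force: 30.0
time: 44.28
ee_pos: [0.4775, 0.0494, 0.3892]
tcp_rot: [[0.119, 0.993, -0.001], [0.993, -0.119, -0.001], [-0.001, -0.001, -1.0]]
wrist_force: [-0.0, 0.2, -6.8]
opening: 0.0111
grasp_force: 30.0
[[ 0.1194  0.9928 -0.0008  0.4775]
 [ 0.9928 -0.1194 -0.0006  0.0494]
 [-0.0007 -0.0007 -1.      0.3892]
 [ 0.      0.      0.      1.    ]]
rim 1412 ((547.4061279296875, 170.33670043945312), (206.8710174560547, 157.33192443847656), 83.35555267333984) [0.5379 0.1845 0.0906]
hook 2749 ((587.3443603515625, 202.05125427246094), (48.75368118286133, 165.3946075439453), 81.02668762207031) [0.5954 0.1929 0.2236]
column top 2098 ((646.41943359375, 195.65261840820312), (24.45448112487793, 54.269588470458984), 83.03427124023438) [0.6452 0.1954 0.2522]
knob 389 ((603.5620727539062, 145.91073608398438), (135.8070068359375, 54.527835845947266), 52.68632507324219) [0.6227 0.1867 0.1906]
pawl_knob 0.74 [347. 135.] z=.216 [0.5558 0.1048 0.216 ] z=.193 [0.5608 0.103  0.193 ] z=.012 [0.5997 0.0891 0.012 ]
tank_floor 0.85 [300.  53.] z=.216 [0.5133 0.1893 0.216 ] z=.193 [0.5153 0.1936 0.193 ] z=.012 [0.5304 0.2271 0.012 ]
```

View pics/w16.png

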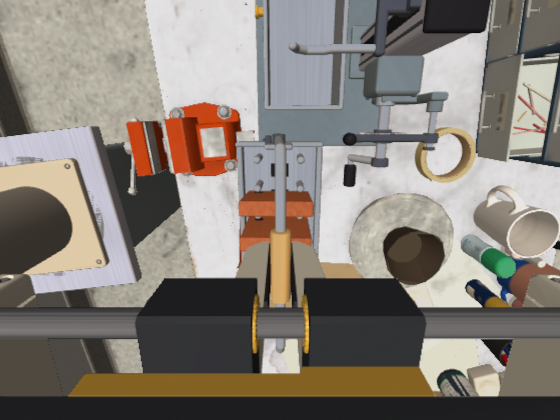

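```bash
cat >> h.py <<'E'
SO=np.array([.5304,.2271,0]); SY=-6.8; _c,_s=np.cos(np.radians(SY)),np.sin(np.radians(SY)); SR=np.array([[_c,-_s,0],[_s,_c,0],[0,0,1]])
def st(x,y,z): return SO+SR@(np.array([x,y,z])/1000)
E
python3 - <<'E'
from h import *
im,d,p,T=cap("wrist"); C=cloud(d,p,T,d>.2)
Q=(C-SO)@SR*1000
m=(Q[:,2]>212)&(Q[:,2]<232)&(Q[:,0]>-30)&(Q[:,0]<50)&(Q[:,1]<-10)&(Q[:,1]>-60); q=Q[m]; print("prong",len(q),np.median(q,0),np.percentile(q[:,0],[1,99]),np.percentile(q[:,1],[3,97]))
m=(Q[:,2]>249)&(Q[:,2]<256)&(abs(Q[:,1])<60)&(Q[:,0]<170); q=Q[m];print("col",len(q),np.percentile(q[:,0],[1,99]),np.percentile(q[:,1],[1,99]))
m=(Q[:,2]>88)&(Q[:,2]<93)&(abs(Q[:,1])<95)&(abs(Q[:,0])<65); q=Q[m];print("rim",len(q),np.percentile(q[:,0],[1,99]),np.percentile(q[:,1],[1,99]))
plan(tgt(st(-60,-110,390),SY),tgt(st(-110,-30,390),SY),tgt(st(-110,-2,300),SY),tgt(st(-110,-2,250),SY),tgt(st(-60,-2,250),SY),tgt(st(1,-2,250),SY),tgt(st(1,-2,219),SY))
E
```

```text
prong 666 [ 17.6759 -36.4003 220.2044] [-20.372   49.3258] [-39.47   -31.9468]
col 2065 [ 92.5601 144.9152] [-29.1108  -5.6061]
rim 1185 [-54.9496  58.3986] [-87.6554  47.4566]
move [ 7.24 -2.86 -0.05] [-0.  0. -0.] n=1.9
move [ 8. -5.  0.] [0. 0. 0.] n=2.3
move [2.8 0.  9. ] [0. 0. 0.] n=2.3
move [0. 0. 5.] [0. 0. 0.] n=1.2
move [0. 5. 0.] [0. 0. 0.] n=1.2
move [0.  6.1 0. ] [0. 0. 0.] n=1.5
move [0.  0.  3.1] [0. 0. 0.] n=0.7
```

```bash
python3 -m inch '[1.5,-0.6,0,0,0,0,255,3.3,-1.3,0,0,0,0,255,5,-2,0,0,0,0,255,6.5,-2.6,0,0,0,0,255,7.2,-2.9,0,0,0,0,255]'
python3 -m inch '[1.6,-1,0,0,0,0,255,3.2,-2,0,0,0,0,255,4.8,-3,0,0,0,0,255,6.8,-4.3,0,0,0,0,255,8,-5,0,0,0,0,255]'
python3 -m inch '[0.8,0,2,0,0,0,255,1.6,0,4,0,0,0,255,2.4,0,6.5,0,0,0,255,2.8,0,9,0,0,0,255,2.8,0,9,0,0,0,255]'
python3 -m inch '[0,0,1,0,0,0,255,0,0,2.5,0,0,0,255,0,0,4,0,0,0,255,0,0,5,0,0,0,255,0,0,5,0,0,0,255]'
python3 - <<'E'
from h import *
T=pose(); print(T,(T[:3,3]-SO)@SR*1000); plan(tgt(st(-60,-2,250),SY),tgt(st(1,-2,250),SY))
im,d,p,Tc=cap("wrist","w17.png")
im,d,p,Tc=cap("scene"); cv2.imwrite("pics/s17.png",cv2.resize(im[90:250,130:300],None,fx=3.6,fy=3.6,interpolation=cv2.INTER_CUBIC))
E
```

```text
time: 44.95
ee_pos: [0.4568, 0.1264, 0.3897]
tcp_rot: [[0.117, 0.993, -0.0], [0.993, -0.117, 0.0], [0.0, -0.0, -1.0]]
wrist_force: [0.5, -0.2, -5.8]
opening: 0.011
grasp_force: 30.0
time: 45.37
ee_pos: [0.4163, 0.2115, 0.3896]
tcp_rot: [[0.118, 0.993, -0.001], [0.993, -0.118, 0.0], [-0.0, -0.001, -1.0]]
wrist_force: [-0.1, 0.7, -5.9]
opening: 0.0112
grasp_force: 30.0
time: 45.78
ee_pos: [0.4182, 0.2376, 0.2936]
tcp_rot: [[0.117, 0.993, -0.008], [0.993, -0.118, -0.004], [-0.005, -0.008, -1.0]]
wrist_force: [-0.4, 0.5, -7.7]
opening: 0.0112
grasp_force: 30.0
time: 46.2
ee_pos: [0.4199, 0.2373, 0.2482]
tcp_rot: [[0.119, 0.993, -0.002], [0.993, -0.119, -0.002], [-0.002, -0.002, -1.0]]
wrist_force: [-0.3, -0.4, -5.4]
opening: 0.0111
grasp_force: 30.0
[[ 0.1187  0.9929 -0.0023  0.4199]
 [ 0.9929 -0.1187 -0.0017  0.2373]
 [-0.0019 -0.0021 -1.      0.2482]
 [ 0.      0.      0.      1.    ]] [-110.9745   -2.9599  248.2086]
move [ 0.1   5.1  -0.19] [-0.1  0.1 -0. ] n=1.2
move [0.  6.1 0. ] [0. 0. 0.] n=1.5
```

View pics/s17.png

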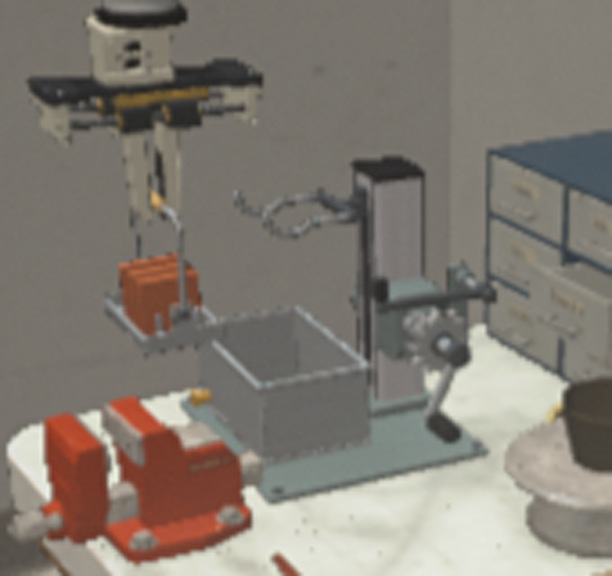

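```bash
python3 -m inch '[0.1,1,-0.2,0,0,0,255,0.1,2.2,-0.3,0,0,0,255,0.1,3.4,-0.3,0,0,0,255,0.1,4.4,-0.3,0,0,0,255,0.1,5.1,-0.3,0,0,0,255]'
python3 -m inch '[0,1.2,0,0,0,0,255,0,2.5,0,0,0,0,255,0,3.8,0,0,0,0,255,0,5.1,0,0,0,0,255,0,6.1,0,0,0,0,255]'
python3 -m inch '[0,0,0,0,0,0,255,0,0,0,0,0,0,255,0,0,0,0,0,0,255,0,0,0,0,0,0,255,0,0,0,0,0,0,255]'
python3 - <<'E'
from h import *
T=pose(); print((T[:3,3]-SO)@SR*1000); plan(tgt(st(1,-2,219),SY))
im,d,p,Tc=cap("wrist","w18.png"); C=cloud(d,p,Tc,d>.1); Q=(C-SO)@SR*1000
m=(Q[:,1]>40)&(Q[:,1]<54)&(abs(Q[:,0])<25)&(Q[:,2]>200)&(Q[:,2]<262);q=Q[m];print("bar",len(q),np.median(q,0),np.percentile(q[:,0],[3,97]),np.percentile(q[:,2],[3,97]))
m=(abs(Q[:,1]-36)<6)&(abs(Q[:,0]-5)<35)&(Q[:,2]>205)&(Q[:,2]<240);q=Q[m];print("prong",len(q),np.median(q,0) if len(q) else "")
E
```

```text
time: 46.72
ee_pos: [0.473, 0.2329, 0.2536]
tcp_rot: [[0.119, 0.993, 0.001], [0.993, -0.119, 0.0], [0.0, 0.001, -1.0]]
wrist_force: [-0.3, 0.5, -5.2]
opening: 0.0112
grasp_force: 30.0
time: 47.13
ee_pos: [0.533, 0.2256, 0.2527]
tcp_rot: [[0.119, 0.993, 0.0], [0.993, -0.119, -0.0], [-0.0, 0.0, -1.0]]
wrist_force: [0.1, -0.2, -5.3]
opening: 0.0113
grasp_force: 30.0
time: 47.55
ee_pos: [0.5311, 0.2261, 0.2526]
tcp_rot: [[0.118, 0.993, -0.0], [0.993, -0.118, -0.0], [-0.0, -0.0, -1.0]]
wrist_force: [0.8, -0.1, -5.2]
opening: 0.0111
grasp_force: 30.0
[  0.8399  -0.9485 252.5975]
move [-0.1   0.02  3.36] [-0.  0.  0.] n=0.8
bar 446 [ -0.0627  44.1508 253.8471] [-18.8782  19.4719] [211.4427 255.7488]
prong 1131 [ 11.0326  37.6607 221.3445]
```

View pics/w18.png

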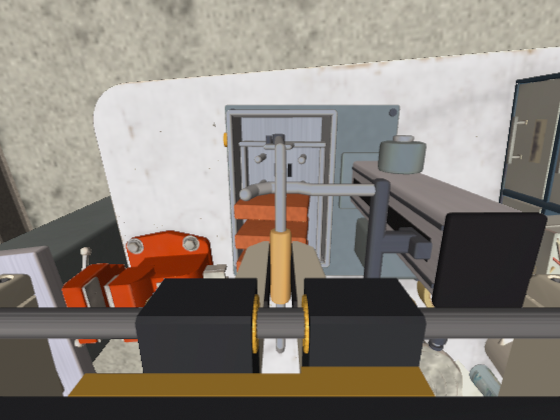

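```bash
python3 -m inch '[-0.1,0,0.7,0,0,0,255,-0.1,0,1.4,0,0,0,255,-0.1,0,2.1,0,0,0,255,-0.1,0,2.7,0,0,0,255,-0.1,0,3.1,0,0,0,255]'
python3 -m inch '[0,0,0.1,0,0,0,255,0,0,0.2,0,0,0,255,0,0,0.3,0,0,0,255,0,0,0.4,0,0,0,255,0,0,0.5,0,0,0,255]'
python3 -c "
from h import *
T=pose(); print((T[:3,3]-SO)@SR*1000)"
```

```text
time: 48.02
ee_pos: [0.5308, 0.2246, 0.2197]
tcp_rot: [[0.118, 0.993, -0.002], [0.993, -0.118, -0.001], [-0.001, -0.002, -1.0]]
wrist_force: [-0.0, -0.6, -6.1]
opening: 0.0109
grasp_force: 30.0
time: 48.43
ee_pos: [0.5316, 0.2249, 0.2185]
tcp_rot: [[0.118, 0.993, 0.001], [0.993, -0.118, -0.0], [-0.0, 0.001, -1.0]]
wrist_force: [-8.9, -3.2, 11.9]
opening: 0.0113
grasp_force: 30.0
[  1.4833  -2.0748 218.479 ]
```

```bash
python3 -m inch '[0,0,-0.2,0,0,0,255,0,0,-0.2,0,0,0,165,0,0,-0.2,0,0,0,165,0,0,-0.2,0,0,0,165,0,0,-0.2,0,0,0,165]'
python3 -m inch '[0,0,-1,0,0,0,165,0,0,-3,0,0,0,165,0,0,-6,0,0,0,165,0,0,-9,0,0,0,165,0,0,-11,0,0,0,165]'
python3 - <<'E'
from h import *
im,d,p,Tc=cap("wrist","w19.png"); C=cloud(d,p,Tc,d>.1); Q=(C-SO)@SR*1000
m=(Q[:,1]>42)&(Q[:,1]<54)&(abs(Q[:,0])<25)&(Q[:,2]>200)&(Q[:,2]<262);q=Q[m];print("bar",len(q),np.median(q,0),np.percentile(q[:,2],[3,97]))
for k in r.regions_of("wrist","tile_1")[:4]:
    q=(cloud(d,p,Tc,k["region"])-SO)@SR*1000; print(round(k["confidence"],2),np.percentile(q,[3,50,97],axis=0).T)
# knob
for n in("wrist","top","scene"):
    if n!="wrist": im,d,p,Tc=cap(n)
    for k in r.place_of(n,"pawl_knob")[:2]:
        c=k["centre"]; P=onz(c,.181,p,Tc); Z=d[int(c[1]),int(c[0])]; print(n,"knob",round(k["confidence"],2),np.round(c),(P-SO)@SR*1000,(pt(c,Z,p,Tc)-SO)@SR*1000)
E
```

```text
time: 48.85
ee_pos: [0.5319, 0.2249, 0.2189]
tcp_rot: [[0.118, 0.993, 0.001], [0.993, -0.118, -0.0], [-0.0, 0.001, -1.0]]
wrist_force: [0.1, 0.2, -0.3]
opening: 0.0311
grasp_force: 0.0
time: 49.27
ee_pos: [0.5321, 0.2251, 0.3327]
tcp_rot: [[0.118, 0.993, 0.003], [0.993, -0.118, 0.001], [0.001, 0.003, -1.0]]
wrist_force: [0.8, -0.0, 0.6]
opening: 0.0325
grasp_force: 0.0
bar 98 [  1.3981  48.2681 220.4612] [218.1734 222.1527]
0.96 [[-31.9497 -11.0744  24.9604]
 [-18.1531  -8.1706  -6.8946]
 [111.047  155.3733 163.1942]]
0.77 [[-30.3415  -6.5318  23.4652]
 [  6.7902  14.3622  17.4963]
 [132.736  157.8433 163.3513]]
0.77 [[-31.2153 -11.2504  25.3868]
 [-40.8967 -31.1165 -30.1679]
 [120.6699 155.7265 163.0299]]
0.58 [[ -4.2026   1.4034   7.1437]
 [-61.5064   6.3044  62.9345]
 [105.6961 221.082  224.6271]]
top knob 0.46 [205. 198.] [  46.9439 -122.0527  181.    ] [  46.0432 -124.0693  192.9325]
scene knob 0.74 [209. 211.] [-142.6124 -372.9456  181.    ] [-29.7519 -83.4842  34.3433]
scene knob 0.43 [234. 168.] [  53.5567 -109.3104  181.    ] [  45.3583 -126.9875  188.088 ]
```

View pics/w19.png

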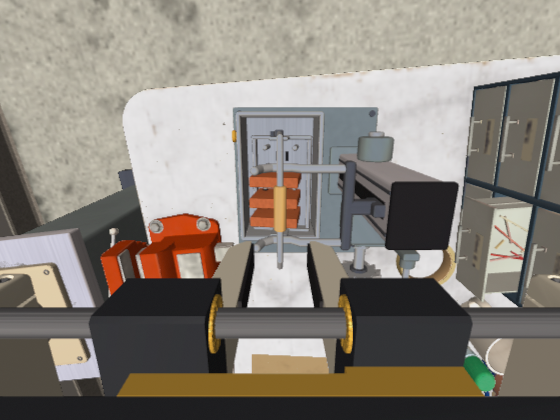

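Run:
```python
from h import *
a=SY+90
plan(tgt(st(10,-40,345),SY+32),tgt(st(10,-85,345),SY+64),tgt(st(0,-124,345),a),tgt(st(20,-124,290),a))
```

```text
move [-3.77  0.91 -1.82] [ -0.2   0.  -32. ] n=4.5
move [-3.82 -2.38  0.  ] [  0.   0. -32.] n=4.5
move [-0.81 -3.94  0.  ] [  0.   0. -26.] n=3.6
move [-2.   0.   5.5] [0. 0. 0.] n=1.4
```

```bash
python3 -m inch '[-3.8,0.9,-1.8,0,0,-32,145,-3.8,0.9,-1.8,0,0,-32,145,-3.8,0.9,-1.8,0,0,-32,145,-3.8,0.9,-1.8,0,0,-32,145,-3.8,0.9,-1.8,0,0,-32,145]'
python3 -m inch '[-3.8,-2.4,0,0,0,-32,145,-3.8,-2.4,0,0,0,-32,145,-3.8,-2.4,0,0,0,-32,145,-3.8,-2.4,0,0,0,-32,145,-3.8,-2.4,0,0,0,-32,145]'
python3 -m inch '[-0.8,-3.9,0,0,0,-26,145,-0.8,-3.9,0,0,0,-26,145,-0.8,-3.9,0,0,0,-26,145,-0.8,-3.9,0,0,0,-26,145,-0.8,-3.9,0,0,0,-26,145]'
python3 -m inch '[0,0,4,0,0,0,145,0,0,4,0,0,0,145,0,0,4,0,0,0,145,0,0,4,0,0,0,145,0,0,4,0,0,0,145]'
python3 - <<'E'
from h import *
print(pose(),r.observe()["opening"])
im,d,p,T=cap("wrist","w21.png"); C=cloud(d,p,T,d>.15); Q=(C-SO)@SR*1000
for k in r.place_of("wrist","pawl_knob")[:2]:
    c=k["centre"]; print(round(k["confidence"],2),np.round(c),(onz(c,.181,p,T)-SO)@SR*1000,(pt(c,d[int(c[1]),int(c[0])],p,T)-SO)@SR*1000)
m=(abs(Q[:,0]-46)<20)&(abs(Q[:,1]+124)<20)&(Q[:,2]>184)&(Q[:,2]<200);q=Q[m];print(len(q),np.median(q,0),np.percentile(q[:,0],[3,97]),np.percentile(q[:,1],[3,97]),np.percentile(q[:,2],[3,97]))
E
```

```text
time: 50.03
ee_pos: [0.5356, 0.1856, 0.345]
tcp_rot: [[-0.432, 0.902, -0.003], [0.902, 0.432, -0.001], [0.0, -0.003, -1.0]]
wrist_force: [-0.7, -0.6, 0.0]
opening: 0.0402
grasp_force: 0.0
time: 50.45
ee_pos: [0.5299, 0.141, 0.3449]
tcp_rot: [[-0.844, 0.536, -0.003], [0.536, 0.844, -0.001], [0.002, -0.002, -1.0]]
wrist_force: [0.4, -0.6, -0.2]
opening: 0.0401
grasp_force: 0.0
time: 50.87
ee_pos: [0.5155, 0.1041, 0.3451]
tcp_rot: [[-0.993, 0.115, -0.003], [0.115, 0.993, -0.001], [0.003, -0.001, -1.0]]
wrist_force: [0.5, 0.4, -0.1]
opening: 0.0399
grasp_force: 0.0
time: 51.28
ee_pos: [0.5169, 0.1045, 0.3088]
tcp_rot: [[-0.993, 0.119, 0.002], [0.119, 0.993, -0.0], [-0.002, 0.0, -1.0]]
wrist_force: [-0.0, -0.1, 0.1]
opening: 0.04
grasp_force: 0.0
[[-0.9929  0.119   0.0022  0.5169]
 [ 0.119   0.9929 -0.0002  0.1045]
 [-0.0023  0.     -1.      0.3088]
 [ 0.      0.      0.      1.    ]] 0.040041389536148025
0.75 [279. 250.] [  49.9566 -124.3231  181.    ] [  45.7014 -124.2874  190.0383]
152 [  47.5877 -124.0899  188.8792] [42.9544 54.4085] [-130.6891 -118.0288] [184.538  190.8306]
```

View pics/w21.png

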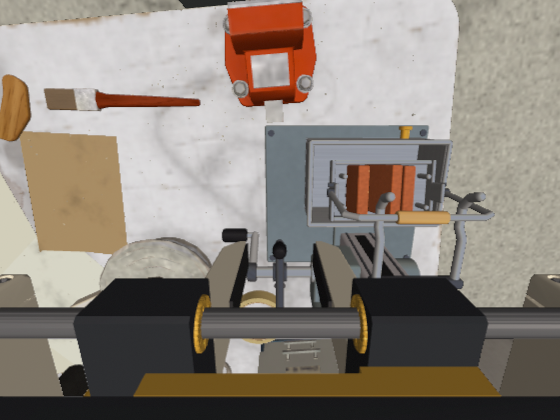

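```bash
python3 -c "
from h import *
plan(tgt(st(49,-124.2,192),SY+90))
A=tgt([0,0,0],SY+90)
T0=tgt(st(49,-124.2,192),SY+90)
for th in(.11,.22,.33):
    v=np.array([-106,31]); x=v[0]*np.cos(th)+v[1]*np.sin(th); z=v[1]*np.cos(th)-v[0]*np.sin(th)
    T1=tgt(st(49+x+106,-124.2,192+z-31),SY+90,np.degrees(th)*.6); plan(T1,start=T0)
"
```

```text
move [-4.74 -0.09 11.7 ] [ 0.   0.2 -0. ] n=3.0
move [-0.4   0.   -1.14] [-0.   3.8  0. ] n=0.5
move [-0.93  0.   -2.24] [-0.   7.6 -0. ] n=1.1
move [-1.58  0.   -3.27] [ 0.  11.3  0. ] n=1.6
```

```bash
python3 -m inch '[-4.7,-0.1,2,0,0,0,145,-4.7,-0.1,5,0,0,0,145,-4.7,-0.1,8,0,0,0,145,-4.7,-0.1,9,0,0,0,145,-4.7,-0.1,9,0,0,0,145]'
python3 -c "
from h import *
plan(tgt(st(49,-124.2,192),SY+90))"
python3 -m inch '[0,0,0.7,0,0,0,145,0,0,1.4,0,0,0,145,0,0,2.1,0,0,0,145,0,0,2.6,0,0,0,145,0,0,2.6,0,0,0,145]'
python3 -c "
from h import *
plan(tgt(st(49,-124.2,192),SY+90))"
```

```text
time: 51.8
ee_pos: [0.561, 0.0976, 0.2138]
tcp_rot: [[-0.993, 0.118, -0.006], [0.118, 0.993, -0.001], [0.006, -0.002, -1.0]]
wrist_force: [-0.4, 0.5, -0.3]
opening: 0.0399
grasp_force: 0.0
move [-0.34  0.08  2.17] [-0.1 -0.3 -0. ] n=0.5
time: 52.22
ee_pos: [0.5621, 0.0978, 0.1898]
tcp_rot: [[-0.993, 0.118, -0.001], [0.118, 0.993, -0.001], [0.001, -0.001, -1.0]]
wrist_force: [-0.1, 0.6, -0.3]
opening: 0.0401
grasp_force: 0.0
move [-0.22  0.05 -0.22] [-0.  -0.1  0. ] n=0.1
```

```bash
python3 -m inch '[-0.1,0,-0.1,0,0,0,255,-0.1,0,-0.1,0,0,0,255,-0.1,0,-0.1,0,0,0,255,-0.1,0,-0.1,0,0,0,255,-0.1,0,-0.1,0,0,0,255]'
python3 -m inch '[-0.2,0,-0.6,0,2,0,255,-0.4,0,-1.2,0,4,0,255,-0.9,0,-2.2,0,7.5,0,255,-1.6,0,-3.3,0,11,0,255,-1.6,0,-3.3,0,11,0,255]'
python3 -m inch '[0,0,0,0,0,0,255,0,0,0,0,0,0,255,0,0,0,0,0,0,255,0,0,0,0,0,0,255,0,0,0,0,0,0,255]'
cat > hk.py <<'E'
from h import *
import sys
T=pose(); print("tcp",(T[:3,3]-SO)@SR*1000,r.observe()["time"])
for n in sys.argv[1:]:
    im,d,p,Tc=cap(n,n+"_%d.png"%(r.observe()["time"]*100)); 
    k=r.place_of(n,"bail_grip")[:1]
    for o in k: c=o["centre"]; print(n,"grip",round(o["confidence"],2),np.round(c),(pt(c,d[int(c[1]),int(c[0])],p,Tc)-SO)@SR*1000)
    Q=(cloud(d,p,Tc,d>.15)-SO)@SR*1000
    m=(abs(Q[:,0])<20)&(abs(Q[:,1])<25)&(Q[:,2]>70); q=Q[m]
    if len(q): print(n,"top z at bar",np.percentile(q[:,2],[50,90,97]))
    m=(abs(Q[:,0]-40)<15)&(abs(abs(Q[:,1])-36)<6)&(Q[:,2]>70); q=Q[m]
    if len(q): print(n,"prong top z",len(q),np.percentile(q[:,2],[10,50,90]))
E
python3 hk.py wrist top
```

```text
time: 52.63
ee_pos: [0.5638, 0.0978, 0.1919]
tcp_rot: [[-0.993, 0.118, 0.0], [0.118, 0.993, -0.0], [-0.0, -0.0, -1.0]]
wrist_force: [0.3, -0.1, 0.8]
opening: 0.0137
grasp_force: 30.0
time: 53.05
ee_pos: [0.5795, 0.0959, 0.2249]
tcp_rot: [[-0.973, 0.118, -0.197], [0.116, 0.993, 0.024], [0.198, 0.0, -0.98]]
wrist_force: [-11.2, 2.2, 5.3]
opening: 0.0133
grasp_force: 30.0
time: 53.47
ee_pos: [0.5791, 0.0959, 0.2245]
tcp_rot: [[-0.975, 0.118, -0.191], [0.116, 0.993, 0.022], [0.192, -0.0, -0.981]]
wrist_force: [-4.4, 1.0, 2.0]
opening: 0.0138
grasp_force: 30.0
tcp [  63.8758 -124.504   224.5292] 53.4667
wrist grip 0.7 [485. 159.] [  1.4805  -4.4238 213.2564]
wrist top z at bar [151.7237 212.4665 213.0037]
wrist prong top z 2034 [ 96.4369 209.555  211.4387]
top grip 0.58 [159. 205.] [ -10.073  -102.125   598.8071]
top top z at bar [136.7955 152.5421 211.171 ]
top prong top z 69 [ 94.7606 207.7675 234.2805]
```

```bash
python3 -m inch '[0,0,0,0,0,0,255,0,0,0,0,0,0,255,0,0,0,0,0,0,255,0,0,0,0,0,0,255,0,0,0,0,0,0,255]'|head -1
python3 -m inch '[0,0,0,0,0,0,255,0,0,0,0,0,0,255,0,0,0,0,0,0,255,0,0,0,0,0,0,255,0,0,0,0,0,0,255]'|head -1
python3 -m inch '[0,0,0,0,0,0,255,0,0,0,0,0,0,255,0,0,0,0,0,0,255,0,0,0,0,0,0,255,0,0,0,0,0,0,255]'|head -1
python3 -m inch '[0,0,0,0,0,0,255,0,0,0,0,0,0,255,0,0,0,0,0,0,255,0,0,0,0,0,0,255,0,0,0,0,0,0,255]'
python3 hk.py wrist
python3 -m inch '[0,0,0,0,0,0,255,0,0,0,0,0,0,255,0,0,0,0,0,0,255,0,0,0,0,0,0,255,0,0,0,0,0,0,255]'|head -1
python3 -m inch '[0,0,0,0,0,0,255,0,0,0,0,0,0,255,0,0,0,0,0,0,255,0,0,0,0,0,0,255,0,0,0,0,0,0,255]'|head -1
python3 -m inch '[0,0,0,0,0,0,255,0,0,0,0,0,0,255,0,0,0,0,0,0,255,0,0,0,0,0,0,255,0,0,0,0,0,0,255]'
python3 hk.py wrist
```

```text
time: 54.08
time: 54.5
time: 54.92
time: 55.33
ee_pos: [0.5791, 0.0959, 0.2246]
tcp_rot: [[-0.975, 0.118, -0.19], [0.116, 0.993, 0.022], [0.192, -0.0, -0.981]]
wrist_force: [-6.0, 1.2, 2.5]
opening: 0.0137
grasp_force: 30.0
tcp [  63.9326 -124.5107  224.6348] 55.3333
wrist top z at bar [118.0422 178.7703 179.4407]
wrist prong top z 1302 [ 74.9201 176.126  177.7382]
time: 55.85
time: 56.27
time: 56.68
ee_pos: [0.5791, 0.0959, 0.2246]
tcp_rot: [[-0.975, 0.118, -0.19], [0.116, 0.993, 0.022], [0.192, -0.0, -0.981]]
wrist_force: [-4.6, 1.5, 2.6]
opening: 0.0137
grasp_force: 30.0
tcp [  63.9274 -124.5204  224.6177] 56.6833
wrist grip 0.74 [435. 163.] [  0.2909  -2.6226 153.7593]
wrist top z at bar [148.6022 152.9707 153.6581]
wrist prong top z 955 [ 90.6051 150.5116 152.0316]
```

```bash
python3 -m inch '[0,0,0,0,0,0,255,0,0,0,0,0,0,255,0,0,0,0,0,0,255,0,0,0,0,0,0,255,0,0,0,0,0,0,255]'|head -1
python3 -m inch '[0,0,0,0,0,0,255,0,0,0,0,0,0,255,0,0,0,0,0,0,255,0,0,0,0,0,0,255,0,0,0,0,0,0,255]'|head -1
python3 -m inch '[0,0,0,0,0,0,255,0,0,0,0,0,0,255,0,0,0,0,0,0,255,0,0,0,0,0,0,255,0,0,0,0,0,0,255]'|head -1
python3 -m inch '[0,0,0,0,0,0,255,0,0,0,0,0,0,255,0,0,0,0,0,0,255,0,0,0,0,0,0,255,0,0,0,0,0,0,255]'|head -1
python3 -m inch '[0,0,0,0,0,0,255,0,0,0,0,0,0,255,0,0,0,0,0,0,255,0,0,0,0,0,0,255,0,0,0,0,0,0,255]'|head -1
python3 hk.py wrist
```

```text
time: 57.2
time: 57.62
time: 58.03
time: 58.45
time: 58.87
tcp [  63.9452 -124.5295  224.6544] 58.8667
wrist grip 0.77 [423. 164.] [  0.827   -4.0428 136.4065]
wrist top z at bar [133.2482 137.0213 137.6434]
wrist prong top z 855 [ 88.4663 128.9891 130.5382]
```

```bash
python3 -m inch '[0.4,0,0.8,0,-3,0,255,0.8,0,1.6,0,-6,0,255,0.8,0,1.6,0,-6,0,145,0.8,0,1.6,0,-6,0,145,0.8,0,1.6,0,-6,0,145]'
python3 -m inch '[0,0,0,0,0,0,145,0,0,-2,0,0,0,145,0,0,-5,0,0,0,145,0,0,-9,0,0,0,145,0,0,-12,0,0,0,145]'
python3 -m inch '[6,0,-3,0,-5,0,145,6,0,-3,0,-5,0,145,6,0,-3,0,-5,0,145,6,0,-3,0,-5,0,145,6,0,-3,0,-5,0,145]'
python3 hk.py wrist
python3 - <<'E'
from h import *
im,d,p,T=cap("wrist","w30.png"); Q=(cloud(d,p,T,d>.15)-SO)@SR*1000
for k in r.place_of("wrist","pawl_knob")[:1]:
    c=k["centre"]; print("knob",k["confidence"],np.round(c),(pt(c,d[int(c[1]),int(c[0])],p,T)-SO)@SR*1000)
m=(abs(Q[:,0]-48)<14)&(abs(Q[:,1]+124)<14)&(Q[:,2]>150)&(Q[:,2]<235);print("knob top",np.percentile(Q[m][:,2],[50,90,97]))
E
```

```text
time: 59.38
ee_pos: [0.5692, 0.0968, 0.2113]
tcp_rot: [[-0.989, 0.118, -0.087], [0.118, 0.993, 0.01], [0.087, -0.001, -0.996]]
wrist_force: [0.6, 0.2, 0.1]
opening: 0.0288
grasp_force: 0.0
time: 59.8
ee_pos: [0.5799, 0.0956, 0.333]
tcp_rot: [[-0.989, 0.119, -0.086], [0.118, 0.993, 0.01], [0.086, -0.0, -0.996]]
wrist_force: [0.0, -0.3, 0.9]
opening: 0.0399
grasp_force: 0.0
time: 60.22
ee_pos: [0.5229, 0.1025, 0.3654]
tcp_rot: [[-0.993, 0.118, 0.0], [0.118, 0.993, -0.0], [-0.0, -0.0, -1.0]]
wrist_force: [0.0, 0.2, -0.2]
opening: 0.0403
grasp_force: 0.0
tcp [   7.3254 -124.6371  365.3679] 60.2167
wrist grip 0.74 [374. 180.] [  2.7929  -2.1588 136.443 ]
wrist top z at bar [132.0565 137.0668 137.7296]
wrist prong top z 360 [ 75.914  126.9525 128.8181]
knob 0.98 [281. 231.] [  51.0969 -123.7701  190.365 ]
knob top [188.0848 190.2011 191.0385]
```

View pics/w30.png

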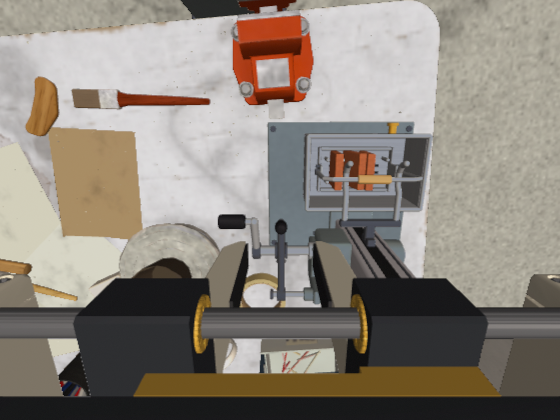

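```bash
python3 -c "
from cell import r
print(r.finish_job())"
```

```text
the job is handed in; nothing more can be done
None
```

I handed the job in at about 60 s: all three test tiles on the table stand in their own carrier slots, the carrier rests on the tank floor with its bail upright and about 7 mm of slack under it, and the pawl is back on its wheel.

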